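Change the torch batteries over on the charging rack

TASK

Switch the isolator off, take every charged (green) battery pack off the charging rack and lay it flat in the clay saucer, and lay every flat (red) pack fully home in a charging slot of its own on the sloping rack, brass contact end down against the stop. When all the packs are in place, switch the isolator back on; never touch a pack while it is on, and leave the canister, torch, opener and purse where they are.

Things in the scene. Friction and masses are not known exactly. Their poses are not given: they have to be found in the camera images.
- rack: charging rack, fixed, 115 x 262 mm, about 75 mm high at the rear; origin under its centre on the ledge, x axis from its low side (towards the robot) to its high rear. It carries the white sloping deck with four slots (blue strips) 62 mm apart, each between two grey ribs 4 mm high, 4 mm wide, 34 mm apart inside
- deck: the rack's sloping deck, 110 mm up the slope, 262 mm wide, slope 0.21 rad; origin on its top face at the middle of the foot of the stop; x up the slope, z square to the deck. A black stop bar 14 mm high runs along the low edge, with a brass terminal at each slot. Rear and side rims 10 mm high
- slot0 (a point): middle of charging slot 0 on the deck (slot 0 at the -y end, 62 mm pitch), 50 mm above the ledge; axes those of the deck. A pack fully home here has just this pose: its origin here, its x axis up the slope. The stop is 36 mm down the slope from here, so this leaves 1 mm to it
- slot1 (a point): middle of charging slot 1 on the deck (slot 0 at the -y end, 62 mm pitch), 50 mm above the ledge; axes those of the deck. A pack fully home here has just this pose: its origin here, its x axis up the slope. The stop is 36 mm down the slope from here, so this leaves 1 mm to it
- slot2 (a point): middle of charging slot 2 on the deck (slot 0 at the -y end, 62 mm pitch), 50 mm above the ledge; axes those of the deck. A pack fully home here has just this pose: its origin here, its x axis up the slope. The stop is 36 mm down the slope from here, so this leaves 1 mm to it
- slot3 (a point): middle of charging slot 3 on the deck (slot 0 at the -y end, 62 mm pitch), 50 mm above the ledge; axes those of the deck. A pack fully home here has just this pose: its origin here, its x axis up the slope. The stop is 36 mm down the slope from here, so this leaves 1 mm to it
- flat0: flat (empty) battery pack, may be absent: aluminium block with red top and end, 70 x 28 x 22 mm (x, y, z), 90 g give or take; origin at the centre of its underside; the brass contact end (6 mm long, 18 mm wide) is at its -x end and faces roughly towards the robot at the start, lying on the ledge; height above deck or ledge 22 mm
- flat1: flat (empty) battery pack, may be absent: aluminium block with red top and end, 70 x 28 x 22 mm (x, y, z), 90 g give or take; origin at the centre of its underside; the brass contact end (6 mm long, 18 mm wide) is at its -x end and faces roughly towards the robot at the start, lying on the ledge; height above deck or ledge 22 mm
- flat2: flat (empty) battery pack, may be absent: aluminium block with red top and end, 70 x 28 x 22 mm (x, y, z), 90 g give or take; origin at the centre of its underside; the brass contact end (6 mm long, 18 mm wide) is at its -x end and faces roughly towards the robot at the start, lying on the ledge; height above deck or ledge 22 mm
- flat3: flat (empty) battery pack, may be absent: aluminium block with red top and end, 70 x 28 x 22 mm (x, y, z), 90 g give or take; origin at the centre of its underside; the brass contact end (6 mm long, 18 mm wide) is at its -x end and faces roughly towards the robot at the start, lying on the ledge; height above deck or ledge 22 mm
- full0: charged battery pack, may be absent: same block as the flat ones but with green top and end, 70 x 28 x 22 mm, origin at the centre of its underside, brass contact end at -x; at the start it lies in a charging slot of the rack
- full1: charged battery pack, may be absent: same block as the flat ones but with green top and end, 70 x 28 x 22 mm, origin at the centre of its underside, brass contact end at -x; at the start it lies in a charging slot of the rack
- full2: charged battery pack, may be absent: same block as the flat ones but with green top and end, 70 x 28 x 22 mm, origin at the centre of its underside, brass contact end at -x; at the start it lies in a charging slot of the rack
- full3: charged battery pack, may be absent: same block as the flat ones but with green top and end, 70 x 28 x 22 mm, origin at the centre of its underside, brass contact end at -x; at the start it lies in a charging slot of the rack
- isolator: power isolator switch, fixed grey base 130 x 70 mm, 31 mm high with two cheeks up to 56 mm; origin under its centre; a green plate on its +x end (on, the side away from the robot), a white plate on its -x end (off)
- handle (a joint): isolator handle angle, rad: 0 = off, leaning 0.7 rad to the isolator's -x (over the white plate); 1.4 = on, leaning 0.7 rad to its +x (over the green plate); over-centre: past the upright (0.7) it falls by itself to the end it leans to and stays there; about 0.1 N m moves it. On at the start
- handle_tip (a point): outer end of the red handle grip; handle 90 mm long from the pivot, the outer 34 mm a red grip 22 mm thick, the rest a steel rod 12 mm thick
- handle_pivot (a point): pivot of the handle, 45 mm above the ledge over the middle of the isolator; axes those of the isolator; the handle swings in its x-z plane
- saucer: clay pot saucer, fixed, round, 176 mm across the rim, 24 mm high, flat floor 6 mm above the ledge and about 140 mm across; origin under its centre
- canister: aluminium battery canister, bystander, upright, 60 mm across, 96 mm high; origin under its centre
- torch: yellow torch standing on its black head, bystander, 48 mm across, 120 mm high; origin under its centre
- opener: flat steel bottle opener lying on the ledge, bystander, 125 mm long, 5 mm thick; origin 62 mm from its far (head) end
- purse: pink plastic coin purse, bystander, 75 x 95 x 24 mm; origin under its centre
Things that resemble listed ones, but are neither listed nor needed, are in the scene too. Leave any brown or purple look-alike of the flat1 alone.

How it is judged (in metres and radians):
On the way, in this order (a step that is already met when the one before it is completed fails the run):
1. the isolator is switched off (value of joint handle below 0.2 rad), for 0.2 s.
2. with the isolator off, every charged pack lies in the saucer and every flat pack is home in a slot (((distance between flat0 and slot0 below 0.01 m and angle between the z axis of flat0 and the z axis of deck, either way round below 0.08 rad and angle between the x axis of flat0 and the x axis of deck, either way round below 0.1 rad) or (distance between flat0 and slot1 below 0.01 m and angle between the z axis of flat0 and the z axis of deck, either way round below 0.08 rad and angle between the x axis of flat0 and the x axis of deck, either way round below 0.1 rad) or (distance between flat0 and slot2 below 0.01 m and angle between the z axis of flat0 and the z axis of deck, either way round below 0.08 rad and angle between the x axis of flat0 and the x axis of deck, either way round below 0.1 rad) or (distance between flat0 and slot3 below 0.01 m and angle between the z axis of flat0 and the z axis of deck, either way round below 0.08 rad and angle between the x axis of flat0 and the x axis of deck, either way round below 0.1 rad)) and x of deck in the frame of flat0 below -0.02 m and ((distance between flat1 and slot0 below 0.01 m and angle between the z axis of flat1 and the z axis of deck, either way round below 0.08 rad and angle between the x axis of flat1 and the x axis of deck, either way round below 0.1 rad) or (distance between flat1 and slot1 below 0.01 m and angle between the z axis of flat1 and the z axis of deck, either way round below 0.08 rad and angle between the x axis of flat1 and the x axis of deck, either way round below 0.1 rad) or (distance between flat1 and slot2 below 0.01 m and angle between the z axis of flat1 and the z axis of deck, either way round below 0.08 rad and angle between the x axis of flat1 and the x axis of deck, either way round below 0.1 rad) or (distance between flat1 and slot3 below 0.01 m and angle between the z axis of flat1 and the z axis of deck, either way round below 0.08 rad and angle between the x axis of flat1 and the x axis of deck, either way round below 0.1 rad)) and x of deck in the frame of flat1 below -0.02 m and ((distance between flat2 and slot0 below 0.01 m and angle between the z axis of flat2 and the z axis of deck, either way round below 0.08 rad and angle between the x axis of flat2 and the x axis of deck, either way round below 0.1 rad) or (distance between flat2 and slot1 below 0.01 m and angle between the z axis of flat2 and the z axis of deck, either way round below 0.08 rad and angle between the x axis of flat2 and the x axis of deck, either way round below 0.1 rad) or (distance between flat2 and slot2 below 0.01 m and angle between the z axis of flat2 and the z axis of deck, either way round below 0.08 rad and angle between the x axis of flat2 and the x axis of deck, either way round below 0.1 rad) or (distance between flat2 and slot3 below 0.01 m and angle between the z axis of flat2 and the z axis of deck, either way round below 0.08 rad and angle between the x axis of flat2 and the x axis of deck, either way round below 0.1 rad)) and x of deck in the frame of flat2 below -0.02 m and ((distance between flat3 and slot0 below 0.01 m and angle between the z axis of flat3 and the z axis of deck, either way round below 0.08 rad and angle between the x axis of flat3 and the x axis of deck, either way round below 0.1 rad) or (distance between flat3 and slot1 below 0.01 m and angle between the z axis of flat3 and the z axis of deck, either way round below 0.08 rad and angle between the x axis of flat3 and the x axis of deck, either way round below 0.1 rad) or (distance between flat3 and slot2 below 0.01 m and angle between the z axis of flat3 and the z axis of deck, either way round below 0.08 rad and angle between the x axis of flat3 and the x axis of deck, either way round below 0.1 rad) or (distance between flat3 and slot3 below 0.01 m and angle between the z axis of flat3 and the z axis of deck, either way round below 0.08 rad and angle between the x axis of flat3 and the x axis of deck, either way round below 0.1 rad)) and x of deck in the frame of flat3 below -0.02 m and horizontal distance between each of full0, full1, full2, full3 and saucer below 0.065 m and height (world z) of each of full0, full1, full2, full3 below 0.035 m and angle between each of full0, full1, full2, full3's own z axis and vertical below 0.3 rad and value of joint handle below 0.2 rad), for 0.3 s.
3. the isolator is switched back on (value of joint handle above 1.2 rad), for 0.2 s.
At the end, for the whole second after the job is handed in: Each red pack: origin within 10 mm of a slot point, flat on the deck (0.08 rad), along the slope (0.10 rad), contact end at the stop. Each green pack: within 65 mm of the saucer's centre, underside below 35 mm, tilt under 0.3 rad. Handle above 1.2 rad (on); packs at rest (((distance between flat0 and slot0 below 0.01 m and angle between the z axis of flat0 and the z axis of deck, either way round below 0.08 rad and angle between the x axis of flat0 and the x axis of deck, either way round below 0.1 rad) or (distance between flat0 and slot1 below 0.01 m and angle between the z axis of flat0 and the z axis of deck, either way round below 0.08 rad and angle between the x axis of flat0 and the x axis of deck, either way round below 0.1 rad) or (distance between flat0 and slot2 below 0.01 m and angle between the z axis of flat0 and the z axis of deck, either way round below 0.08 rad and angle between the x axis of flat0 and the x axis of deck, either way round below 0.1 rad) or (distance between flat0 and slot3 below 0.01 m and angle between the z axis of flat0 and the z axis of deck, either way round below 0.08 rad and angle between the x axis of flat0 and the x axis of deck, either way round below 0.1 rad)) and x of deck in the frame of flat0 below -0.02 m and ((distance between flat1 and slot0 below 0.01 m and angle between the z axis of flat1 and the z axis of deck, either way round below 0.08 rad and angle between the x axis of flat1 and the x axis of deck, either way round below 0.1 rad) or (distance between flat1 and slot1 below 0.01 m and angle between the z axis of flat1 and the z axis of deck, either way round below 0.08 rad and angle between the x axis of flat1 and the x axis of deck, either way round below 0.1 rad) or (distance between flat1 and slot2 below 0.01 m and angle between the z axis of flat1 and the z axis of deck, either way round below 0.08 rad and angle between the x axis of flat1 and the x axis of deck, either way round below 0.1 rad) or (distance between flat1 and slot3 below 0.01 m and angle between the z axis of flat1 and the z axis of deck, either way round below 0.08 rad and angle between the x axis of flat1 and the x axis of deck, either way round below 0.1 rad)) and x of deck in the frame of flat1 below -0.02 m and ((distance between flat2 and slot0 below 0.01 m and angle between the z axis of flat2 and the z axis of deck, either way round below 0.08 rad and angle between the x axis of flat2 and the x axis of deck, either way round below 0.1 rad) or (distance between flat2 and slot1 below 0.01 m and angle between the z axis of flat2 and the z axis of deck, either way round below 0.08 rad and angle between the x axis of flat2 and the x axis of deck, either way round below 0.1 rad) or (distance between flat2 and slot2 below 0.01 m and angle between the z axis of flat2 and the z axis of deck, either way round below 0.08 rad and angle between the x axis of flat2 and the x axis of deck, either way round below 0.1 rad) or (distance between flat2 and slot3 below 0.01 m and angle between the z axis of flat2 and the z axis of deck, either way round below 0.08 rad and angle between the x axis of flat2 and the x axis of deck, either way round below 0.1 rad)) and x of deck in the frame of flat2 below -0.02 m and ((distance between flat3 and slot0 below 0.01 m and angle between the z axis of flat3 and the z axis of deck, either way round below 0.08 rad and angle between the x axis of flat3 and the x axis of deck, either way round below 0.1 rad) or (distance between flat3 and slot1 below 0.01 m and angle between the z axis of flat3 and the z axis of deck, either way round below 0.08 rad and angle between the x axis of flat3 and the x axis of deck, either way round below 0.1 rad) or (distance between flat3 and slot2 below 0.01 m and angle between the z axis of flat3 and the z axis of deck, either way round below 0.08 rad and angle between the x axis of flat3 and the x axis of deck, either way round below 0.1 rad) or (distance between flat3 and slot3 below 0.01 m and angle between the z axis of flat3 and the z axis of deck, either way round below 0.08 rad and angle between the x axis of flat3 and the x axis of deck, either way round below 0.1 rad)) and x of deck in the frame of flat3 below -0.02 m and horizontal distance between each of full0, full1, full2, full3 and saucer below 0.065 m and height (world z) of each of full0, full1, full2, full3 below 0.035 m and angle between each of full0, full1, full2, full3's own z axis and vertical below 0.3 rad and value of joint handle above 1.2 rad and linear speed of each of flat0, flat1, flat2, flat3, full0, full1, full2, full3 below 0.02 m/s); the robot touches nothing.
It fails at once if the fingers touch a pack while the isolator is on (value of joint handle above 1.1 rad and (contact force between the fingers and flat0 above 0.5 N or contact force between the fingers and flat1 above 0.5 N or contact force between the fingers and flat2 above 0.5 N or contact force between the fingers and flat3 above 0.5 N or contact force between the fingers and full0 above 0.5 N or contact force between the fingers and full1 above 0.5 N or contact force between the fingers and full2 above 0.5 N or contact force between the fingers and full3 above 0.5 N)).
It fails at once if a bystander is moved more than 30 mm (distance of any of canister, torch, opener, purse from where it was at the start of the episode above 0.03 m).
Of flat0, flat1, flat2, flat3 only 3 to 4 are there at a start; the rules pass over those that are not, and their reading is None.
Of full0, full1, full2, full3 only 1 to 2 are there at a start; the rules pass over those that are not, and their reading is None.
At some moment in a run one of flat0, flat1, flat2, flat3 may be knocked a few centimetres aside while the robot is not near it.
It also fails if it takes over 200 s, if anything falls off the work surface, if the arm or the gripper's body presses on something with over 40 N, if the wrist force passes 120 N, or if a joint passes its speed limit or range.

ROBOT

A 7-joint arm with a two-finger parallel gripper is mounted at the origin on the work surface. World frame = base frame: x ahead of the robot, y to its left, z up, the work surface at z = 0. Lengths are in m, angles in degrees, forces in N, time in s.
With the tool pointing down it reaches from about 0.425 to 0.875 m from the base axis. Payload 4.7 kg.
Tool frame: the origin (TCP) lies on the centre line of the jaws, within the pads' length; the fingertips stand 8 mm ahead of it and the grasp point (between the pads) lies 11 mm behind it; z points along the fingers, y is the direction in which the jaws open and shut (so a half turn about z gives the same grasp; the last joint's range is limited). The gripper opens to 87 mm and grips with 3 to 60 N. Pads are 19 mm wide; open, the fingers measure 117 mm over their backs; the gripper's body (75 mm by 190 mm) begins 51 mm behind the grasp point.
Start: joints at [73.23, 18.392, -4.016, 83.108, 1.295, 78.541, -3.26], TCP at [0.196, -0.62, 0.231] pointing down, gripper open.
Joint ranges: [-163.93, 163.93], [-17.29, 119.83], [-79.2, 71.16], [3.27, 140.29], [-89.18, 269.18], [5.43, 117.66], [-154.24, 154.24]. Speed limits (degrees/s): [147.25, 147.25, 180, 180, 180, 180, 180].

INTERFACE

Orientations are given as [roll, pitch, yaw] about the fixed x, y, z axes, in that order (R = Rz(yaw) Ry(pitch) Rx(roll)).
In Python, from cell import status, vision, workorder gives the robot as it stands.
- The arm moves only by the tool step_arm, never from a script. Its argument "series" is a list of rows, each an object of numbers: "ax", "ay", "az": the turn, a rotation vector about the world's x, y, z in degrees; "x", "y", "z": the shift along the world's x, y, z in m; "claw": the opening in per cent of the stroke, from 0 (shut) to 100 (fully open). In form: [{"ax": .., "ay": .., "az": .., "x": .., "y": .., "z": .., "claw": ..}, ...]. A call has 1 to 12 rows; each row is the pose to reach, as a shift and turn from the pose commanded when the call began; what a row does not reach only later rows make up. A row lasts 1/10 s, in which the tool goes at most 50 mm and 8.59 degrees, less where a joint would pass 70% of its speed; a pose out of reach is approached as far as the arm can. A call with a gripper value outside its range is refused whole. The fingers move at their own pace and stop on an object; "squeeze" is the grip in N (left out, the last holds). Time passes only in rows, so rows that repeat a pose let the fingers close. It gives the time, the measured TCP pose, the force and the opening at its end, in the units of the state.
- status.get_obs(): the state, without advancing time (a new reading comes with each control period).
- vision.read_camera(name): name is "side" or "top" or "wrist"; returns the picture (420x560x3 uint8, red, green, blue); there is no depth.
- vision.camera_params(name): a dict with "fovy" (degrees; the focal length in pixels is half the picture's height over the tangent of half this angle, whatever the lens; pixels are square), "cx", "cy" (the principal point, pixels), "eye" and "orientation" of the camera in the world; the wrist camera has in their place "tool_from_camera" (4x4, takes a point from camera to tool coordinates, whose origin is the TCP and whose axes are the flange's). Camera axes: x right, y down, z forward; pixel columns grow to the right and rows downward; lengths in m; the calibration is good to about 2 mm. A picture is of the moment at which its call begins: read the wrist's pose just before it. camera_params takes no time and is no camera call.
- workorder.sign_off(): hands the job in, once; it reports no verdict.
The state is a dict: "time_s": time; "qpos": joint angles; "joint_velocities": joint speeds; "effort": joint torques, N m; "tool_pos": TCP position; "tool_rot": TCP orientation; "force": force on the tool from outside, world axes, zero at the start; "wrist_torque": the same for the moment, N m; "grip_width": finger opening in m.
Only numpy, scipy, OpenCV 4.12 (cv2) and the standard library are available. Lean on these libraries where they do the work, as an engineer would, in place of code of your own. Each camera call takes 0.05 s, during which the arm holds its last target.

## Working session

There is one attempt and no reset: what is moved stays moved. The work goes in short steps, Python scripts to look and compute and a tool call to move; the robot and the scene stay as the last step left them, time stands still between calls to the robot, and variables do not carry over. Pictures are saved under pics/ and viewed, and the job is handed in when it is done.

Besides the shell and the picture viewer there is one more tool, called after "Emit:" as name(argument=value, ...) on one line, values as JSON. step_arm: Moves the arm, as the interface text tells. Its arguments: {"type":"object","properties":{"series":{"type":"array"},"squeeze":{"type":"number"}},"required":["series"]}

```bash
ls; mkdir -p pics; cat > h.py <<'E'
import numpy as np, cv2
from cell import status, vision, workorder
from scipy.spatial.transform import Rotation as R
E
python3 - <<'E'
from h import *
o=status.get_obs(); print(o)
for n in("side","top","wrist"):
    p=vision.camera_params(n); print(n,p)
    im=vision.read_camera(n); cv2.imwrite(f"pics/{n}0.png",im[:,:,::-1])
E
```

```text
pics
{'time_s': 0.0, 'qpos': array([73.23008112, 18.43963998, -4.01558278, 83.1750039 ,  1.2971671 ,
       78.54114771, -3.26058486]), 'joint_velocities': array([ 0.10428055,  0.00473815,  0.03309873,  0.0019718 , -0.00172318,
        0.02139033, -0.05080799]), 'effort': array([-1.42497947e-04, -4.91291893e+01, -4.03847108e-01, -3.12533891e+01,
       -6.40511164e-02,  4.35802387e-02,  1.36190197e-04]), 'tool_pos': array([ 0.19607626, -0.61915264,  0.22945406]), 'tool_rot': array([-1.79889574e+02,  7.88546124e-03,  1.75795748e+01]), 'force': array([-0.00833401, -0.72329807, -0.21305324]), 'wrist_torque': array([-0.00265303, -0.01743547, -0.01000998]), 'grip_width': 0.08703709396657275}
side {'fovy': 54.94393215128096, 'cx': 273.4565460050962, 'cy': 205.38031833283546, 'eye': array([0.38847562, 0.62957483, 0.71763204]), 'orientation': array([-133.96578055,   -0.69945634, -166.41131125])}
top {'fovy': 51.955246959946784, 'cx': 279.7684615422508, 'cy': 208.49359004286316, 'eye': array([ 0.34465205, -0.01758936,  1.08349152]), 'orientation': array([-168.60658026,    0.38424717,  -91.1753167 ])}
wrist {'fovy': 65.11849454136697, 'cx': 279.09249036738026, 'cy': 210.8582152474119, 'tool_from_camera': array([[ 1.03705746e-03, -9.69646938e-01, -2.44507136e-01,
         6.56583671e-02],
       [ 9.99999121e-01,  1.20746136e-03, -5.47037876e-04,
        -8.87362196e-05],
       [ 8.25666521e-04, -2.44506354e-01,  9.69647338e-01,
        -1.52999605e-01],
       [ 0.00000000e+00,  0.00000000e+00,  0.00000000e+00,
         1.00000000e+00]])}
```

View pics/top0.png

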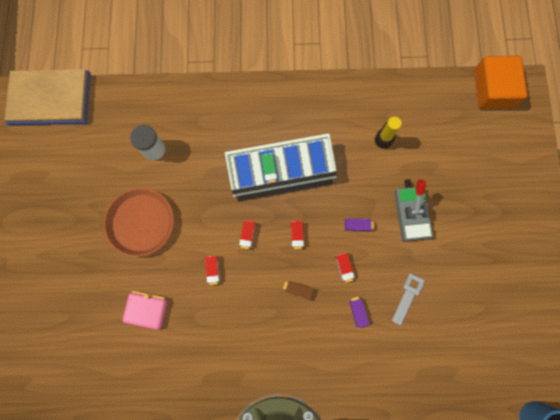

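View pics/side0.png

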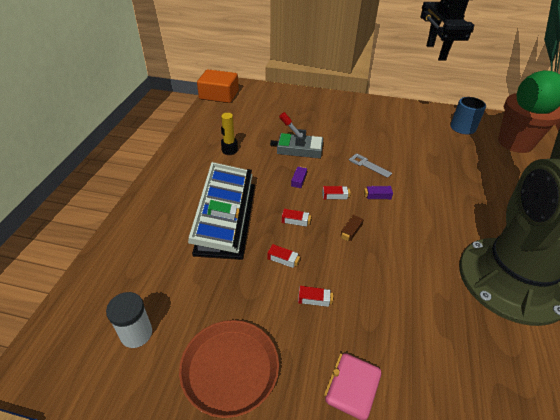

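View pics/wrist0.png

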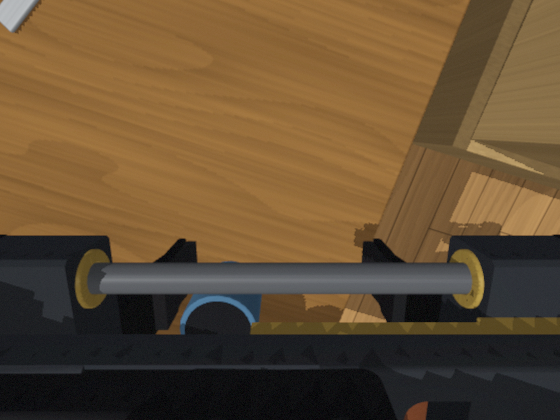

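```bash
cat >> h.py <<'E'
def K(n):
    p=vision.camera_params(n); f=210/np.tan(np.radians(p['fovy']/2)); return f,p['cx'],p['cy']
def cam(n,obs=None):
    p=vision.camera_params(n)
    if 'eye' in p: return np.array(p['eye']),R.from_euler('xyz',p['orientation'],degrees=True).as_matrix()
    T=np.array(p['tool_from_camera']); Rt=R.from_euler('xyz',obs['tool_rot'],degrees=True).as_matrix()
    return obs['tool_pos']+Rt@T[:3,3],Rt@T[:3,:3]
def rays(n,px,obs=None):
    f,cx,cy=K(n); e,M=cam(n,obs); px=np.atleast_2d(np.asarray(px,float))
    d=np.c_[(px[:,0]-cx)/f,(px[:,1]-cy)/f,np.ones(len(px))]@M.T
    return e,d
def onplane(n,px,p0,nrm=(0,0,1),obs=None):
    e,d=rays(n,px,obs); nrm=np.array(nrm); t=((np.array(p0)-e)@nrm)/(d@nrm); return e+d*t[:,None]
def onz(n,px,z,obs=None): return onplane(n,px,(0,0,z),obs=obs)
def proj(n,P,obs=None):
    f,cx,cy=K(n); e,M=cam(n,obs); c=(np.atleast_2d(P)-e)@M; return np.c_[c[:,0]/c[:,2]*f+cx,c[:,1]/c[:,2]*f+cy]
def hsv(im): return cv2.cvtColor(im,cv2.COLOR_RGB2HSV)
def mask(im,c):
    h=hsv(im).astype(int); H,S,V=h[...,0],h[...,1],h[...,2]
    m={'red':((H<5)|(H>174))&(S>190)&(V>80),'green':(H>50)&(H<85)&(S>120)&(V>50),'blue':(H>105)&(H<125)&(S>150)&(V>60),
       'pink':(H>160)&(H<174)&(S>80)&(V>120),'clay':(H<12)&(S>100)&(S<190)&(V>70),'white':(S<70)&(V>130)}[c]
    return m.astype(np.uint8)
def blobs(m,amin=20):
    n,l,s,c=cv2.connectedComponentsWithStats(m); return [(c[i],s[i],l==i) for i in range(1,n) if s[i,4]>=amin]
E
python3 - <<'E'
from h import *
for n in('top','side'):
    im=cv2.imread(f'pics/{n}0.png')[:,:,::-1].copy()
    for c in('red','green','blue'):
        for ce,s,m in blobs(mask(im,c)):
            ys,xs=np.nonzero(m)
            z={'red':.022,'green':.07,'blue':.054}[c]
            P=onz(n,np.c_[xs,ys],z); q=P.mean(0); w,v=np.linalg.eigh(np.cov((P-q)[:,:2].T))
            rr=cv2.minAreaRect(((P[:,:2])*1000).astype(np.float32))
            print(n,c,ce.round(1),s[4],q.round(4),'long ax',np.degrees(np.arctan2(v[1,1],v[0,1])).round(1),np.round(rr[1]), np.round(rr[0],1))
E
```

```text
top red [420.3 186.8] 97 [ 0.6068 -0.3718  0.022 ] long ax 169.9 [18. 34.] [ 607.4 -372.4]
top red [296.7 230.2] 176 [ 0.5027 -0.0558  0.022 ] long ax -178.9 [44. 26.] [503.6 -55.5]
top red [247.3 230. ] 171 [0.5058 0.0671 0.022 ] long ax 166.6 [25. 44.] [506.   67.1]
top red [344.2 263. ] 180 [ 0.4193 -0.1697  0.022 ] long ax -165.9 [43. 25.] [ 419.3 -170. ]
top red [211.  265.6] 180 [0.4198 0.1565 0.022 ] long ax -174.9 [42. 25.] [420.  156.5]
top green [267.8 163.4] 214 [0.6625 0.012  0.07  ] long ax -170.8 [48. 28.] [662.7  11.8]
top green [407.5 194.6] 166 [ 0.5765 -0.3233  0.07  ] long ax 97.3 [27. 36.] [ 576.3 -323.5]
top blue [317.2 157. ] 334 [ 0.6813 -0.1111  0.054 ] long ax -173.1 [77. 28.] [ 681.6 -111.1]
top blue [292.9 161.4] 332 [ 0.6712 -0.05    0.054 ] long ax -171.8 [77. 28.] [671.5 -49.9]
top blue [243.7 170.2] 334 [0.6511 0.0725 0.054 ] long ax -169.8 [77. 28.] [651.3  72.6]
side red [285.  118.3] 88 [ 0.6081 -0.4726  0.022 ] long ax 119.3 [28. 70.] [ 609.2 -473.1]
side red [332.  189.8] 146 [ 0.4164 -0.1677  0.022 ] long ax -142.8 [50. 50.] [ 413.4 -158. ]
side r
[... 399 characters left out ...]
.1731  0.07  ] long ax 72.3 [182.   7.] [ -327.4 -1174.4]
side green [544.8  90.8] 1104 [-0.2085 -0.786   0.07  ] long ax 74.5 [335. 100.] [-201.8 -791.9]
side green [284.6 139.3] 123 [ 0.5709 -0.2905  0.07  ] long ax 95.3 [28. 58.] [ 571. -291.]
side green [218.5 206.5] 211 [0.6602 0.0099 0.07  ] long ax -175.2 [50. 46.] [658.9   9.5]
side blue [228.1 177.6] 242 [ 0.678  -0.1115  0.054 ] long ax 173.7 [29. 85.] [ 678.3 -111.6]
side blue [224.1 194. ] 282 [ 0.668  -0.0503  0.054 ] long ax 174.8 [30. 87.] [668.3 -50.4]
side blue [205.2 208.8] 37 [0.6944 0.0096 0.054 ] long ax 102.4 [ 9. 30.] [694.9   8.6]
side blue [215.  231.6] 378 [0.648  0.0721 0.054 ] long ax 177.4 [30. 85.] [648.3  71.9]
```

```bash
python3 - <<'E'
from h import *
im=cv2.imread('pics/top0.png'); c=im[125:290,195:360]; cv2.imwrite('pics/crop1.png',cv2.resize(c,None,fx=3.6,fy=3.6,interpolation=cv2.INTER_CUBIC))
c=im[160:260,370:470]; cv2.imwrite('pics/crop2.png',cv2.resize(c,None,fx=5,fy=5,interpolation=cv2.INTER_CUBIC))
E
```

```text
(no output)
```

View pics/crop1.png

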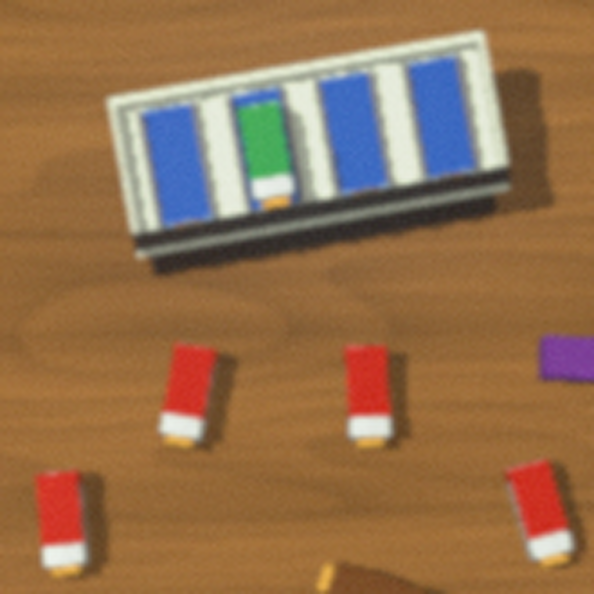

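View pics/crop2.png

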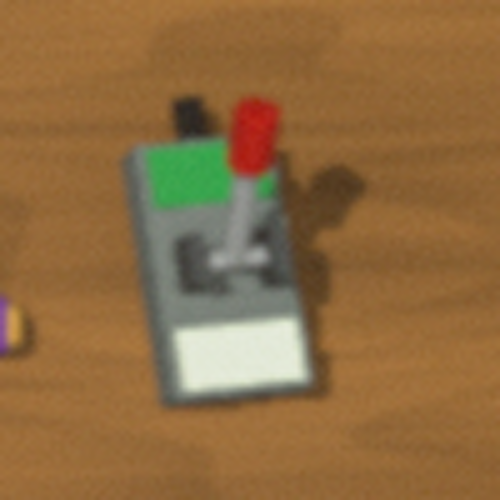

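```bash
cat >> h.py <<'E'
def tri(pt,ps,a='top',b='side',oa=None,ob=None):
    e1,d1=rays(a,pt,oa); e2,d2=rays(b,ps,ob); d1=d1[0]/np.linalg.norm(d1);d2=d2[0]/np.linalg.norm(d2)
    s=np.linalg.lstsq(np.c_[d1,-d2],e2-e1,rcond=None)[0]; p=e1+s[0]*d1; q=e2+s[1]*d2
    return (p+q)/2,np.linalg.norm(p-q)
E
python3 - <<'E'
from h import *
for k,a,b in [('blue0',(317.2,157),(228.1,177.6)),('blue1',(292.9,161.4),(224.1,194)),('blue3',(243.7,170.2),(215,231.6)),('green',(267.8,163.4),(218.5,206.5)),('grip',(420.3,186.8),(285,118.3))]:
    print(k,tri(a,b))
top=cv2.imread('pics/top0.png')[:,:,::-1].copy()
# isolator base: corners in crop2 px/5+(370,160)
for k,c in [('white',[(175,327),(300,317),(308,382),(183,393)]),('basetop',[(137,152),(280,142),(312,382),(165,402)])]:
    P=onz('top',np.array(c)/5+(370,160),.031); print(k,P.round(4),P.mean(0).round(4))
m=mask(top,'clay'); 
for ce,s,mm in blobs(m,500):
    ct=max(cv2.findContours(mm.astype(np.uint8),0,2)[0],key=cv2.contourArea)[:,0,:]
    P=onz('top',ct,.024); print('saucer',ce,s,cv2.minEnclosingCircle((P[:,:2]*1000).astype(np.float32)))
E
```

```text
blue0 (array([ 0.67932721, -0.11106013,  0.05477086]), np.float64(0.0031359601166051692))
blue1 (array([ 0.6694864 , -0.05022665,  0.05429892]), np.float64(0.0029955829620814914))
blue3 (array([0.64935281, 0.0723523 , 0.05463284]), np.float64(0.003059331639592079))
green (array([0.6603826 , 0.01183307, 0.07230719]), np.float64(0.002390269417923722))
grip (array([ 0.58474742, -0.34475185,  0.10301146]), np.float64(0.004186995613788572))
white [[ 0.5076 -0.3229  0.031 ]
 [ 0.5112 -0.3848  0.031 ]
 [ 0.4789 -0.3859  0.031 ]
 [ 0.4748 -0.3242  0.031 ]] [ 0.4931 -0.3544  0.031 ]
basetop [[ 0.5967 -0.3108  0.031 ]
 [ 0.6002 -0.3827  0.031 ]
 [ 0.4788 -0.3878  0.031 ]
 [ 0.4705 -0.3151  0.031 ]] [ 0.5366 -0.3491  0.031 ]
saucer [138.75294118 221.78960328] [ 104  188   70   69 3655] ((533.7696533203125, 338.5732421875), 87.22567749023438)
```

```bash
python3 - <<'E'
from h import *
im=cv2.imread('pics/side0.png'); c=im[95:175,250:350]; cv2.imwrite('pics/crop3.png',cv2.resize(c,None,fx=6,fy=6,interpolation=cv2.INTER_CUBIC))
E
```

```text
(no output)
```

View pics/crop3.png

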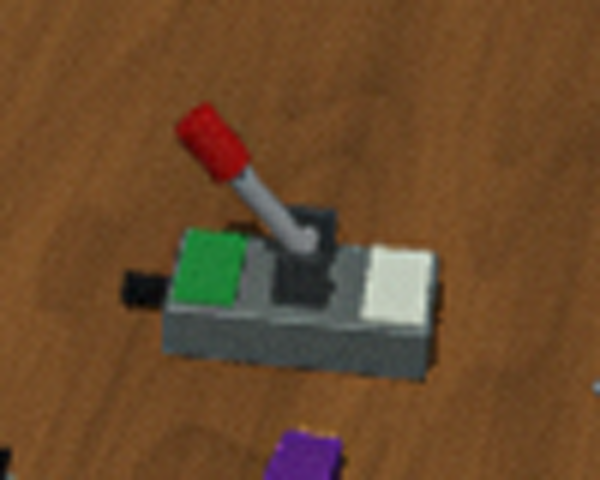

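Emit:
step_arm(series=[{"x": 0.04, "y": 0.025, "z": 0.0, "claw": 0, "az": -3}, {"x": 0.08, "y": 0.05, "az": -6, "claw": 0}, {"x": 0.12, "y": 0.075, "az": -9, "claw": 0}, {"x": 0.16, "y": 0.1, "az": -12, "claw": 0}, {"x": 0.2, "y": 0.12, "az": -15, "claw": 0}, {"x": 0.24, "y": 0.145, "az": -15, "claw": 0}, {"x": 0.28, "y": 0.17, "az": -15, "claw": 0}, {"x": 0.32, "y": 0.19, "az": -15, "claw": 0}, {"x": 0.36, "y": 0.215, "az": -15, "claw": 0}, {"x": 0.4, "y": 0.24, "az": -15, "claw": 0}, {"x": 0.44, "y": 0.26, "az": -15, "claw": 0}, {"x": 0.469, "y": 0.275, "az": -15, "claw": 0}])

```text
invalid input
```

Emit:
step_arm(series=[{"ax": 0, "ay": 0, "az": -3, "x": 0.04, "y": 0.025, "z": 0.0, "claw": 0}, {"ax": 0, "ay": 0, "az": -6, "x": 0.08, "y": 0.05, "z": 0.0, "claw": 0}, {"ax": 0, "ay": 0, "az": -9, "x": 0.12, "y": 0.075, "z": 0.0, "claw": 0}, {"ax": 0, "ay": 0, "az": -12, "x": 0.16, "y": 0.1, "z": 0.0, "claw": 0}, {"ax": 0, "ay": 0, "az": -15, "x": 0.2, "y": 0.12, "z": 0.0, "claw": 0}, {"ax": 0, "ay": 0, "az": -15, "x": 0.24, "y": 0.145, "z": 0.0, "claw": 0}], squeeze=20)

```text
time_s: 0.75
tool_pos: [0.4373, -0.474, 0.2303]
tool_rot: [180.0, 0.0, 2.5]
force: [0.7, -0.5, 0.4]
grip_width: 0.0471
```

Emit:
step_arm(series=[{"ax": 0, "ay": 0, "az": 0, "x": 0.045, "y": 0.026, "z": 0, "claw": 0}, {"ax": 0, "ay": 0, "az": 0, "x": 0.09, "y": 0.05, "z": 0, "claw": 0}, {"ax": 0, "ay": 0, "az": 0, "x": 0.135, "y": 0.075, "z": 0, "claw": 0}, {"ax": 0, "ay": 0, "az": 0, "x": 0.18, "y": 0.1, "z": 0, "claw": 0}, {"ax": 0, "ay": 0, "az": 0, "x": 0.227, "y": 0.129, "z": 0, "claw": 0}, {"ax": 0, "ay": 0, "az": 0, "x": 0.227, "y": 0.129, "z": -0.045, "claw": 0}, {"ax": 0, "ay": 0, "az": 0, "x": 0.227, "y": 0.129, "z": -0.09, "claw": 0}, {"ax": 0, "ay": 0, "az": 0, "x": 0.227, "y": 0.129, "z": -0.133, "claw": 0}, {"ax": 0, "ay": 0, "az": 0, "x": 0.227, "y": 0.129, "z": -0.133, "claw": 0}, {"ax": 0, "ay": 0, "az": 0, "x": 0.227, "y": 0.129, "z": -0.133, "claw": 0}])

```text
time_s: 1.75
tool_pos: [0.6629, -0.3457, 0.0973]
tool_rot: [-180.0, 0.1, 2.6]
force: [1.0, 0.1, 1.3]
grip_width: 0.0002
```

Now sweep towards the robot to x≈0.52.

Emit:
step_arm(series=[{"ax": 0, "ay": 0, "az": 0, "x": -0.02, "y": -0.001, "z": 0, "claw": 0}, {"ax": 0, "ay": 0, "az": 0, "x": -0.04, "y": -0.001, "z": 0, "claw": 0}, {"ax": 0, "ay": 0, "az": 0, "x": -0.055, "y": -0.002, "z": 0, "claw": 0}, {"ax": 0, "ay": 0, "az": 0, "x": -0.07, "y": -0.002, "z": 0, "claw": 0}, {"ax": 0, "ay": 0, "az": 0, "x": -0.085, "y": -0.003, "z": 0, "claw": 0}, {"ax": 0, "ay": 0, "az": 0, "x": -0.1, "y": -0.003, "z": 0, "claw": 0}, {"ax": 0, "ay": 0, "az": 0, "x": -0.115, "y": -0.004, "z": 0, "claw": 0}, {"ax": 0, "ay": 0, "az": 0, "x": -0.13, "y": -0.004, "z": 0, "claw": 0}, {"ax": 0, "ay": 0, "az": 0, "x": -0.145, "y": -0.005, "z": 0, "claw": 0}, {"ax": 0, "ay": 0, "az": 0, "x": -0.145, "y": -0.005, "z": 0, "claw": 0}, {"ax": 0, "ay": 0, "az": 0, "x": -0.12, "y": -0.005, "z": 0.04, "claw": 0}, {"ax": 0, "ay": 0, "az": 0, "x": -0.12, "y": -0.005, "z": 0.09, "claw": 0}])

```text
time_s: 2.95
tool_pos: [0.5453, -0.3491, 0.1886]
tool_rot: [-179.9, -0.0, 2.7]
force: [0.6, -0.7, 0.5]
grip_width: 0.0007
```

```bash
python3 - <<'E'
from h import *
for n in("side","top"):
    im=vision.read_camera(n); cv2.imwrite(f"pics/{n}1.png",im[:,:,::-1])
E
```

```text
(no output)
```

View pics/side1.png

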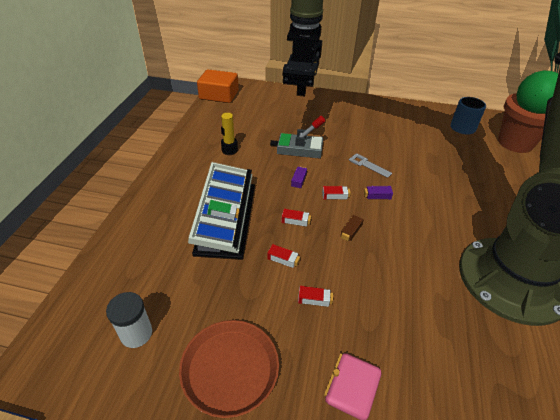

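Emit:
step_arm(series=[{"ax": 0, "ay": 0, "az": 2, "x": 0, "y": 0.03, "z": 0.03, "claw": 100}, {"ax": 0, "ay": 0, "az": 4, "x": 0, "y": 0.07, "z": 0.06, "claw": 100}, {"ax": 0, "ay": 0, "az": 6.7, "x": 0, "y": 0.115, "z": 0.06, "claw": 100}, {"ax": 0, "ay": 0, "az": 6.7, "x": 0, "y": 0.16, "z": 0.06, "claw": 100}, {"ax": 0, "ay": 0, "az": 6.7, "x": 0, "y": 0.205, "z": 0.06, "claw": 100}, {"ax": 0, "ay": 0, "az": 6.7, "x": 0, "y": 0.25, "z": 0.06, "claw": 100}, {"ax": 0, "ay": 0, "az": 6.7, "x": 0, "y": 0.3, "z": 0.06, "claw": 100}, {"ax": 0, "ay": 0, "az": 6.7, "x": 0, "y": 0.345, "z": 0.06, "claw": 100}, {"ax": 0, "ay": 0, "az": 6.7, "x": 0, "y": 0.345, "z": 0.06, "claw": 100}, {"ax": 0, "ay": 0, "az": 6.7, "x": 0, "y": 0.345, "z": 0.06, "claw": 100}])

```text
time_s: 4.05
tool_pos: [0.5444, -0.0042, 0.2499]
tool_rot: [179.9, -0.2, 9.5]
force: [0.3, -1.0, 0.4]
grip_width: 0.0724
```

```bash
python3 - <<'E'
from h import *
import pickle
o=status.get_obs(); im=vision.read_camera('wrist'); cv2.imwrite("pics/w2.png",im[:,:,::-1]); pickle.dump(o,open('w2.pkl','wb')); print(o['tool_pos'],o['tool_rot'])
E
```

```text
[ 0.54440895 -0.00421568  0.24993573] [179.88868177  -0.20816716   9.47695098]
```

View pics/w2.png

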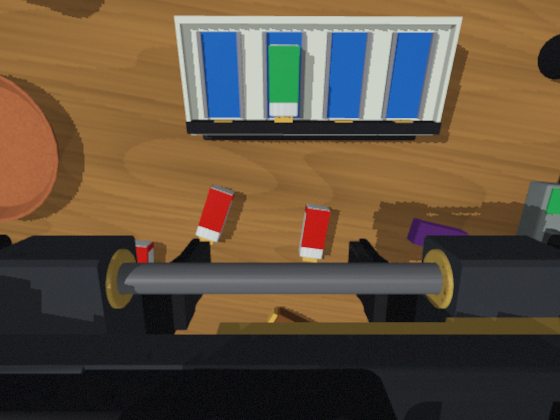

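```bash
cat > rack.py <<'E'
from h import *
import pickle
def rackfit(im,n,o,verbose=1):
    pass
E
python3 - <<'E'
from h import *
import pickle
o=pickle.load(open('w2.pkl','rb')); im=cv2.imread('pics/w2.png')[:,:,::-1].copy()
# crop & column profile at strip 2 (x~343 terminal) and x~375 (white)
for c in (190,250,315,375,430): print(c,[tuple(im[r,c]) for r in range(112,136,1)] if c==375 else [int(im[r,c].sum()) for r in range(112,138)])
for ce,s,m in blobs(mask(im,'blue'),200):
    cols=[np.nonzero(m[r])[0] for r in range(40,112,10)]
    print(ce.round(1),s, [(c.min(),c.max()) if len(c) else None for c in cols])
y=(hsv(im)[:140]); Y=((y[...,0]>10)&(y[...,0]<30)&(y[...,1]>150)&(y[...,2]>150)).astype(np.uint8)
for ce,s,m in blobs(Y,10): print('brass',ce,s)
cv2.imwrite('pics/crop4.png',cv2.resize(im[5:145,165:475,::-1],None,fx=2.5,fy=2.5,interpolation=cv2.INTER_CUBIC))
E
```

```text
190 [353, 347, 380, 401, 434, 449, 453, 484, 489, 331, 95, 99, 98, 100, 102, 100, 108, 101, 102, 102, 101, 166, 304, 299, 278, 276]
250 [613, 616, 615, 614, 613, 615, 614, 500, 254, 69, 78, 94, 101, 101, 99, 101, 94, 116, 96, 95, 98, 163, 248, 175, 72, 69]
315 [615, 616, 617, 618, 615, 617, 617, 504, 257, 59, 79, 102, 105, 98, 103, 93, 97, 107, 100, 97, 97, 100, 307, 239, 66, 68]
375 [(np.uint8(204), np.uint8(210), np.uint8(200)), (np.uint8(205), np.uint8(211), np.uint8(201)), (np.uint8(203), np.uint8(210), np.uint8(200)), (np.uint8(204), np.uint8(211), np.uint8(201)), (np.uint8(204), np.uint8(210), np.uint8(200)), (np.uint8(205), np.uint8(211), np.uint8(201)), (np.uint8(204), np.uint8(210), np.uint8(200)), (np.uint8(184), np.uint8(190), np.uint8(180)), (np.uint8(116), np.uint8(122), np.uint8(114)), (np.uint8(18), np.uint8(15), np.uint8(19)), (np.uint8(26), np.uint8(24), np.uint8(24)), (np.uint8(28), np.uint8(28), np.uint8(33)), (np.uint8(35), np.uint8(33), np.uint8(37)), (np.uint8(30), np.uint8(31), np.uint8(34)), (np.uint8(33), np.uint8(33), np.uint8(35)), (np.uint8(30), np.uint8(2
[... 2379 characters left out ...]
76  6  4 13]
brass [19.33783784 90.06756757] [ 5 80 27 22 74]
brass [114.07692308  83.23076923] [110  82   9   3  13]
brass [ 20.34756098 118.94817073] [   0   87   53   53 1640]
brass [61.37288136 91.26271186] [ 41  86  41  11 118]
brass [ 66.65625 104.75   ] [ 62 103  11   5  32]
brass [114.26086957 105.76086957] [102 103  24   6  46]
brass [ 79.27777778 106.44444444] [ 74 105  12   4  18]
brass [132.09090909 109.        ] [126 108  14   3  22]
brass [283.18823529 119.18823529] [274 117  19   6  85]
brass [222.74193548 120.51612903] [215 120  16   2  31]
brass [343. 121.] [335 121  17   1  17]
brass [403.5 121. ] [396 121  16   1  16]
brass [ 84.13043478 135.2173913 ] [ 80 133  10   5  23]
```

View pics/crop4.png

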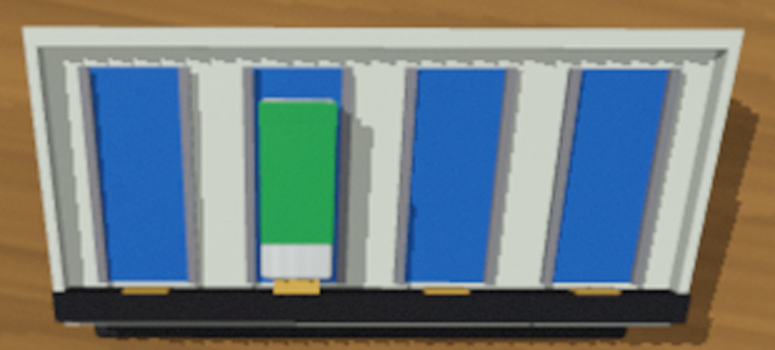

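```bash
python3 - <<'E'
from h import *
import pickle
o=pickle.load(open('w2.pkl','rb')); n='wrist'
S=onz(n,[(190,120.9),(250,120),(315,120),(375,120),(430,120)],.0562,o); print('stop edge',S.round(4))
T=onz(n,[(222.7,120.5),(343,121),(403.5,121)],.0562,o); print('terminals',T.round(4))
yaw=np.arctan2(-(T[0]-T[-1])[0],(T[0]-T[-1])[1]); print('yaw',np.degrees(yaw), np.degrees(np.arctan2(-(S[1]-S[-1])[0],(S[1]-S[-1])[1])))
yaw=np.radians(9.4)
ux=np.array([np.cos(yaw),np.sin(yaw),0]); uy=np.array([-np.sin(yaw),np.cos(yaw),0])
xs=(S[1:]@ux).mean()+.0029+.0352
print('slot x along u',xs)
al=.21; dx=ux*np.cos(al)+np.array([0,0,np.sin(al)]); dz=np.cross(dx,uy)
p0=ux*xs+[0,0,.05]
# strip centre at several rows
for k,rows in {'3':[(40,202,235),(70,205,237),(100,207,238),(110,208,239)],'1':[(40,332,365),(70,330,362),(100,328,359),(110,327,358)],'0':[(40,397,430),(70,393,424),(100,389,419),(110,387,417)]}.items():
    P=onplane(n,[((a+b)/2,r) for r,a,b in rows],p0,dz,o); print(k,'y along uy',(P@uy).round(4),'x',(P@ux).round(4), 'w',[np.linalg.norm(np.diff(onplane(n,[(a-.5,r),(b+.5,r)],p0,dz,o),axis=0)).round(4) for r,a,b in rows])
E=onplane(n,[(345,32.5),(345,117.5)],p0,dz,o); print('strip ends deck x', ((E-p0)@dx+.036).round(4))
# rear rim
# green pack: top plane offset .022
q0=p0+dz*.022
g=np.array([(269.5,44.5),(299.5,44.5),(298,116.5),(270,116.5)])
G=onplane(n,g,q0,dz,o); print('green top corners deck coords', ((G-p0)@dx+.036).round(4),(G@uy).round(4))
from numpy import *
# top/side triangulated strips
for p in ([.67933,-.11106,.0548],[.66949,-.0502,.0543],[.64935,.07235,.0546]): print(array(p)@ux,array(p)@uy)
E
```

```text
stop edge [[ 0.6017  0.0972  0.0562]
 [ 0.6126  0.0371  0.0562]
 [ 0.6236 -0.0281  0.0562]
 [ 0.6337 -0.0883  0.0562]
 [ 0.643  -0.1436  0.0562]]
terminals [[ 0.6076  0.0644  0.0562]
 [ 0.6274 -0.0564  0.0562]
 [ 0.6376 -0.1172  0.0562]]
yaw 9.3841712476487 9.537121638997428
slot x along u 0.6487963962699776
3 y along uy [-0.0348 -0.0352 -0.0346 -0.0349] x [0.6843 0.6584 0.6306 0.6208] w [np.float64(0.0326), np.float64(0.0328), np.float64(0.033), np.float64(0.0335)]
1 y along uy [-0.1595 -0.1595 -0.1595 -0.1593] x [0.6846 0.6587 0.6309 0.6211] w [np.float64(0.0326), np.float64(0.0328), np.float64(0.033), np.float64(0.0335)]
0 y along uy [-0.2218 -0.2216 -0.222  -0.2216] x [0.6848 0.6589 0.631  0.6212] w [np.float64(0.0326), np.float64(0.0318), np.float64(0.032), np.float64(0.0324)]
strip ends deck x [0.079 0.   ]
green top corners deck coords [0.0683 0.0683 0.0048 0.0047] [-0.0842 -0.1113 -0.1118 -0.0841]
0.652069085177908 -0.22052093019767127
0.6523012331697206 -0.15887102097381356
0.6524472665076669 -0.034677217689333184
```

```bash
cat > geo.py <<'E'
from h import *
yaw=np.radians(9.4); al=.21
ux=np.array([np.cos(yaw),np.sin(yaw),0]); uy=np.array([-np.sin(yaw),np.cos(yaw),0])
dx=ux*np.cos(al)+np.array([0,0,np.sin(al)]); dz=np.cross(dx,uy)
US=.648; YS=[-.2214,-.1594,-.0974,-.0354]
def slot(i): return ux*US+uy*YS[i]+[0,0,.05]
E
python3 - <<'E'
from geo import *
for i in range(4):
    o=status.get_obs(); print(o['time_s'],o['tool_pos'].round(4),o['tool_rot'].round(2)); vision.read_camera('wrist')
o=status.get_obs()
P=ux*.6488+uy*-.0978+[0,0,.05]+dx*-.0025; print('green',P)
for h in (.015,.07): print(P+dz*h, P+dz*h-o['tool_pos'])
print('rotvec',-np.degrees(al)*uy, 'dz',dz)
for i in range(4): print(i,slot(i))
E
```

```text
4.1 [ 0.5442 -0.0062  0.2494] [ 1.7988e+02 -1.5000e-01  9.2900e+00]
4.15 [ 0.5441 -0.0072  0.2489] [ 1.799e+02 -1.100e-01  9.180e+00]
4.2 [ 0.5439 -0.0076  0.2485] [ 1.7993e+02 -7.0000e-02  9.1200e+00]
4.25 [ 0.5437 -0.0076  0.2481] [ 1.7995e+02 -4.0000e-02  9.1000e+00]
green [0.65364905 0.00907978 0.04947885]
[0.65056414 0.00856908 0.06414931] [ 0.10699858  0.01605095 -0.1837241 ]
[0.6392528  0.0066965  0.11794101] [ 0.09568724  0.01417837 -0.1299324 ]
rotvec [  1.96515655 -11.87054842  -0.        ] dz [-0.20566073 -0.03404691  0.97803091]
0 [ 0.67545913 -0.11259185  0.05      ]
1 [ 0.66533292 -0.05142438  0.05      ]
2 [0.65520671 0.00974309 0.05      ]
3 [0.6450805  0.07091057 0.05      ]
```

```bash
python3 - <<'E'
from geo import *
import pickle
for i in range(3): vision.read_camera('top')
o=status.get_obs(); im=vision.read_camera('wrist'); cv2.imwrite('pics/w3.png',im[:,:,::-1]); print(o['tool_pos'],o['tool_rot']); pickle.dump(o,open('w3.pkl','wb'))
n='wrist'
ed=[]
for c in (250,315,375,430):
    col=im[105:126,c].sum(1).astype(float); i=np.argmax(col<300); r=105+i-1+(col[i-1]-300)/(col[i-1]-col[i])+0.5; ed.append((c,r))
S=onz(n,ed,.0562,o); print(S.round(4),np.degrees(np.arctan2(-(S[0]-S[-1])[0],(S[0]-S[-1])[1])), 'u',(S@ux+.0381).round(4))
p0=ux*.648+[0,0,.05]
for ce,s,m in blobs(mask(im,'blue'),1500):
    ys,xs=np.nonzero(m); k=(ys>45)&(ys<105); P=onplane(n,np.c_[xs[k],ys[k]],p0,dz,o); print('strip',(P.mean(0)@uy).round(4))
    E=onplane(n,[(ce[0],s[1]-.5),(ce[0],s[1]+s[3]-.5)],p0,dz,o); print(((E-p0)@dx+.036).round(4))
for ce,s,m in blobs(mask(im,'red')): 
    if s[1]+s[3]<255:
        ys,xs=np.nonzero(m);P=onz(n,np.c_[xs,ys],.022,o);print('red',ce,P.mean(0).round(4),cv2.minAreaRect((P[:,:2]*1000).astype(np.float32)))
E
```

```text
[ 0.54332837 -0.00663909  0.24754083] [1.79997304e+02 1.21693985e-02 9.18148530e+00]
[[ 0.6129  0.0346  0.0562]
 [ 0.6234 -0.0301  0.0562]
 [ 0.6332 -0.0897  0.0562]
 [ 0.6421 -0.1444  0.0562]] 9.285344620746717 u [0.6484 0.6482 0.6482 0.648 ]
strip -0.0349
[0.0802 0.0015]
strip -0.1594
[0.0798 0.0012]
strip -0.2217
[0.0797 0.001 ]
red [213.18447694 208.73228346] [0.5037 0.0663 0.022 ] ((503.0926818847656, 65.59602355957031), (28.920957565307617, 47.24367141723633), 79.728271484375)
red [314.24657534 226.8847032 ] [ 0.5009 -0.0561  0.022 ] ((500.6173095703125, -55.03339385986328), (48.38568115234375, 30.15535545349121), 1.0132834911346436)
```

Emit:
step_arm(series=[{"ax": 0.7, "ay": -4, "az": 0.2, "x": 0.03, "y": 0.005, "z": -0.035, "claw": 60}, {"ax": 1.3, "ay": -8, "az": 0.2, "x": 0.06, "y": 0.009, "z": -0.07, "claw": 60}, {"ax": 1.96, "ay": -11.87, "az": 0.2, "x": 0.096, "y": 0.0133, "z": -0.115, "claw": 60}, {"ax": 1.96, "ay": -11.87, "az": 0.2, "x": 0.096, "y": 0.0133, "z": -0.13, "claw": 60}, {"ax": 1.96, "ay": -11.87, "az": 0.2, "x": 0.0986, "y": 0.0137, "z": -0.142, "claw": 60}, {"ax": 1.96, "ay": -11.87, "az": 0.2, "x": 0.1012, "y": 0.0142, "z": -0.154, "claw": 60}, {"ax": 1.96, "ay": -11.87, "az": 0.2, "x": 0.1038, "y": 0.0146, "z": -0.166, "claw": 60}, {"ax": 1.96, "ay": -11.87, "az": 0.2, "x": 0.1062, "y": 0.015, "z": -0.177, "claw": 60}, {"ax": 1.96, "ay": -11.87, "az": 0.2, "x": 0.1075, "y": 0.0152, "z": -0.1834, "claw": 60}, {"ax": 1.96, "ay": -11.87, "az": 0.2, "x": 0.1075, "y": 0.0152, "z": -0.1834, "claw": 60}, {"ax": 1.96, "ay": -11.87, "az": 0.2, "x": 0.1075, "y": 0.0152, "z": -0.1834, "claw": 60}])

```text
time_s: 5.6
tool_pos: [0.6511, 0.0096, 0.0646]
tool_rot: [180.0, -12.1, 9.5]
force: [0.1, -0.6, -0.9]
grip_width: 0.052
```

```bash
python3 - <<'E'
from h import *
im=vision.read_camera('wrist');im2=vision.read_camera('side'); o=status.get_obs(); print(o['tool_pos'],o['tool_rot'],o['force'],o['grip_width'])
a=im; b=cv2.resize(im2[150:270,160:280],(420,420))
cv2.imwrite('pics/g1.png',cv2.resize(np.hstack([a,b]),None,fx=.8,fy=.8)[:,:,::-1])
E
```

```text
[0.65128602 0.00955014 0.06498916] [179.9768404  -12.09857547   9.48246057] [0.22396856 0.45773895 0.95102239] 0.05217010213712116
```

View pics/g1.png

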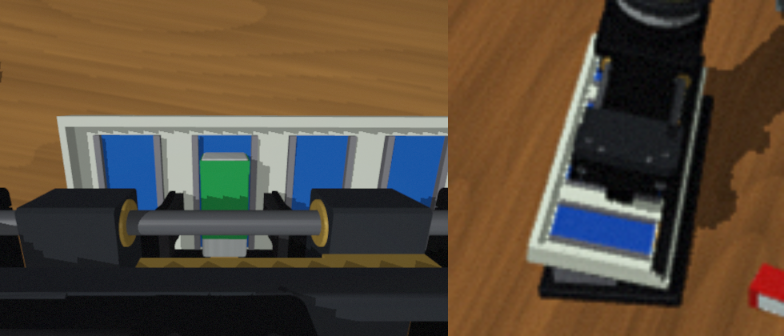

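Emit:
step_arm(series=[{"ax": 0, "ay": 0, "az": 0, "x": 0, "y": 0, "z": 0, "claw": 20}, {"ax": 0, "ay": 0, "az": 0, "x": 0, "y": 0, "z": 0, "claw": 20}, {"ax": 0, "ay": 0, "az": 0, "x": 0, "y": 0, "z": 0, "claw": 20}, {"ax": 0, "ay": 0, "az": 0, "x": 0, "y": 0, "z": 0, "claw": 20}, {"ax": 0, "ay": 0, "az": 0, "x": 0, "y": 0, "z": 0, "claw": 20}, {"ax": 0, "ay": 0, "az": 0, "x": -0.004, "y": 0, "z": 0.02, "claw": 20}, {"ax": 0, "ay": 0, "az": 0, "x": -0.01, "y": -0.001, "z": 0.05, "claw": 20}], squeeze=25)

```text
time_s: 6.4
tool_pos: [0.639, 0.0087, 0.1123]
tool_rot: [-179.9, -11.8, 9.5]
force: [0.0, -0.6, -0.6]
grip_width: 0.0276
```

Emit:
step_arm(series=[{"ax": -0.7, "ay": 4, "az": 0, "x": -0.01, "y": 0.02, "z": 0.03, "claw": 20}, {"ax": -1.3, "ay": 8, "az": 0, "x": -0.02, "y": 0.05, "z": 0.05, "claw": 20}, {"ax": -1.96, "ay": 11.87, "az": 0, "x": -0.035, "y": 0.09, "z": 0.05, "claw": 20}, {"ax": -1.96, "ay": 11.87, "az": 0, "x": -0.05, "y": 0.135, "z": 0.05, "claw": 20}, {"ax": -1.96, "ay": 11.87, "az": 0, "x": -0.065, "y": 0.18, "z": 0.05, "claw": 20}, {"ax": -1.96, "ay": 11.87, "az": 0, "x": -0.08, "y": 0.225, "z": 0.05, "claw": 20}, {"ax": -1.96, "ay": 11.87, "az": 0, "x": -0.095, "y": 0.27, "z": 0.05, "claw": 20}, {"ax": -1.96, "ay": 11.87, "az": 0, "x": -0.104, "y": 0.31, "z": 0.04, "claw": 20}, {"ax": -1.96, "ay": 11.87, "az": 0, "x": -0.107, "y": 0.33, "z": 0.01, "claw": 20}, {"ax": -1.96, "ay": 11.87, "az": 0, "x": -0.107, "y": 0.33, "z": -0.03, "claw": 20}, {"ax": -1.96, "ay": 11.87, "az": 0, "x": -0.107, "y": 0.33, "z": -0.065, "claw": 20}, {"ax": -1.96, "ay": 11.87, "az": 0, "x": -0.107, "y": 0.33, "z": -0.08, "claw": 20}])

```text
time_s: 7.6
tool_pos: [0.5314, 0.337, 0.0301]
tool_rot: [179.9, 0.3, 9.5]
force: [-0.0, 0.3, -1.1]
grip_width: 0.028
```

Emit:
step_arm(series=[{"ax": 0, "ay": 0, "az": 0, "x": 0, "y": 0, "z": 0, "claw": 20}, {"ax": 0, "ay": 0, "az": 0, "x": 0, "y": 0, "z": -0.006, "claw": 20}, {"ax": 0, "ay": 0, "az": 0, "x": 0, "y": 0, "z": -0.011, "claw": 20}, {"ax": 0, "ay": 0, "az": 0, "x": 0, "y": 0, "z": -0.011, "claw": 20}, {"ax": 0, "ay": 0, "az": 0, "x": 0, "y": 0, "z": -0.011, "claw": 20}])

```text
time_s: 8.1
tool_pos: [0.5344, 0.3387, 0.0241]
tool_rot: [-180.0, -0.1, 9.5]
force: [-0.8, 0.8, -0.1]
grip_width: 0.0277
```

Release and rise.

Emit:
step_arm(series=[{"ax": 0, "ay": 0, "az": 0, "x": 0, "y": 0, "z": -0.001, "claw": 60}, {"ax": 0, "ay": 0, "az": 0, "x": 0, "y": 0, "z": -0.001, "claw": 60}, {"ax": 0, "ay": 0, "az": 0, "x": 0, "y": 0, "z": 0.0, "claw": 60}, {"ax": 0, "ay": 0, "az": 0, "x": 0, "y": 0, "z": 0.04, "claw": 60}, {"ax": 0, "ay": 0, "az": 0, "x": -0.02, "y": -0.02, "z": 0.08, "claw": 60}, {"ax": 0, "ay": 0, "az": -4, "x": -0.06, "y": -0.05, "z": 0.12, "claw": 60}, {"ax": 0, "ay": 0, "az": -8, "x": -0.09, "y": -0.08, "z": 0.16, "claw": 60}, {"ax": 0, "ay": 0, "az": -9.4, "x": -0.12, "y": -0.12, "z": 0.2, "claw": 60}, {"ax": 0, "ay": 0, "az": -9.4, "x": -0.12, "y": -0.16, "z": 0.22, "claw": 60}, {"ax": 0, "ay": 0, "az": -9.4, "x": -0.12, "y": -0.19, "z": 0.22, "claw": 60}, {"ax": 0, "ay": 0, "az": -9.4, "x": -0.12, "y": -0.19, "z": 0.22, "claw": 60}, {"ax": 0, "ay": 0, "az": -9.4, "x": -0.12, "y": -0.19, "z": 0.22, "claw": 60}])

```text
time_s: 9.3
tool_pos: [0.4142, 0.1475, 0.2441]
tool_rot: [-180.0, -0.1, -0.1]
force: [0.1, 0.6, -1.3]
grip_width: 0.0525
```

```bash
cat > look.py <<'E'
from geo import *
import sys,pickle
def settle(n=4):
    for i in range(n): vision.read_camera('side')
def reds(im,n,o=None,z=.022):
    out=[]
    m=mask(im,'red'); h=hsv(im)
    for ce,s,mm in blobs(m,60):
        if n=='wrist' and s[1]+s[3]>260: continue
        ct=max(cv2.findContours(mm.astype(np.uint8),0,2)[0],key=cv2.contourArea)[:,0,:]
        P=onz(n,ct,z,o); r=cv2.minAreaRect((P[:,:2]*1000).astype(np.float32))
        b=cv2.boxPoints(r); e1,e2=b[1]-b[0],b[2]-b[1]; e=e1 if np.linalg.norm(e1)>np.linalg.norm(e2) else e2
        if e[0]<0: e=-e
        out.append((ce.round(0),np.round(np.array(r[0])/1000,4),np.degrees(np.arctan2(e[1],e[0])).round(1),np.sort(r[1]).round(1)))
    return out
E
python3 - <<'E'
from look import *
settle(2)
o=status.get_obs(); im=vision.read_camera('wrist'); t=vision.read_camera('top'); print(o['time_s'],o['tool_pos'],o['tool_rot'])
for x in reds(im,'wrist',o): print('w',x)
for x in reds(t,'top'): print('t',x)
cv2.imwrite('pics/w4.png',im[:,:,::-1]); cv2.imwrite('pics/t4.png',t[:,:,::-1]); pickle.dump(o,open('w4.pkl','wb'))
E
```

```text
9.4 [0.41353951 0.14966911 0.24294132] [-1.79957703e+02  1.72265846e-02  1.56581490e-01]
w (array([356., 105.]), array([0.5031, 0.0686]), np.float32(-10.7), array([31. , 47.7]))
w (array([468., 108.]), array([ 0.4997, -0.0508]), np.float32(2.4), array([38.5, 47.8]))
w (array([274., 183.]), array([0.4173, 0.1553]), np.float32(5.6), array([27.7, 47.5]))
w (array([550., 184.]), array([ 0.4159, -0.1551]), np.float32(12.0), array([32.2, 52.6]))
t (array([297., 230.]), array([ 0.5039, -0.0556]), np.float32(2.9), array([25.5, 43.3]))
t (array([428., 227.]), array([ 0.5044, -0.3816]), np.float32(41.3), array([18.3, 32.5]))
t (array([247., 230.]), array([0.5065, 0.0668]), np.float32(-13.4), array([25.7, 43.9]))
t (array([344., 263.]), array([ 0.419 , -0.1688]), np.float32(15.7), array([27.4, 42.4]))
```

View pics/w4.png

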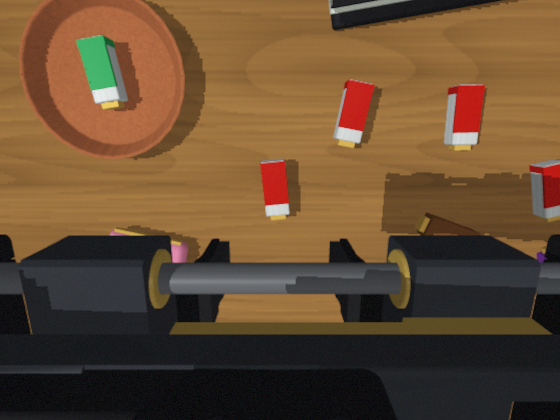

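View pics/t4.png

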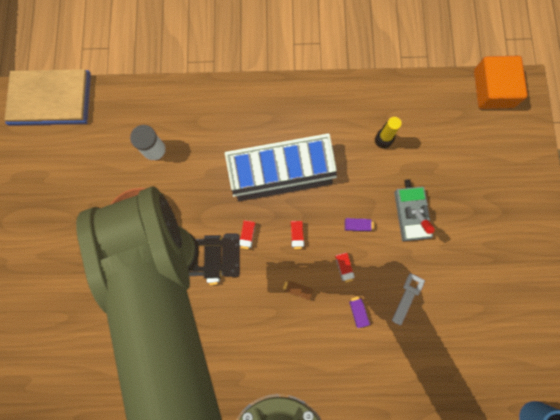

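```bash
cat >> look.py <<'E'
def pack(im,o,near,show=True):
    """pose of red pack nearest world xy, seen by the wrist camera about from above its far half"""
    h=hsv(im).astype(int); w=((h[...,1]<60)&(h[...,2]>170)).astype(np.uint8); r=mask(im,'red')
    best=min([b for b in blobs(r,150) if b[1][1]+b[1][3]<262],key=lambda b:np.linalg.norm(onz('wrist',b[0],.022,o)[0,:2]-near))
    rm=best[2].astype(np.uint8); ys,xs=np.nonzero(rm)
    ct=max(cv2.findContours(rm,0,2)[0],key=cv2.contourArea)[:,0,:]
    P=onz('wrist',ct,.022,o)[:,:2]
    # sides of the red top: fit by PCA on rows of mid part
    rows=np.unique(ys); q=rows[int(len(rows)*.25):int(len(rows)*.85)]
    L=onz('wrist',[(xs[ys==y].min()-.5,y) for y in q],.022,o)[:,:2]; Rr=onz('wrist',[(xs[ys==y].max()+.5,y) for y in q],.022,o)[:,:2]
    ang=[]
    for A in (L,Rr):
        v=cv2.fitLine(A.astype(np.float32),cv2.DIST_HUBER,0,.0001,.0001).ravel()[:2]; v=v*np.sign(v[0]); ang.append(np.degrees(np.arctan2(v[1],v[0])))
    a=np.radians(np.mean(ang)); u=np.array([np.cos(a),np.sin(a)]); v=np.array([-u[1],u[0]])
    vy=(np.median(L@v),np.median(Rr@v)); yc=np.mean(vy)
    wm=cv2.dilate(rm,np.ones((5,5)))&w; wl=[b for b in blobs(w,15) if (b[2]&(wm>0)).any()]
    W=np.concatenate([np.argwhere(b[2])[:,::-1] for b in wl]); Q=onz('wrist',W,.022,o)[:,:2]; k=abs(Q@v-yc)<.010
    near_e=np.percentile((Q@u)[k],1)-.0004; bound=np.percentile(P@u,2)
    far=np.percentile(P@u,98)
    org=u*(near_e+.029)+v*yc
    if show: print('px',best[0].round(),'ang',np.round(ang,1),'width',round((vy[0]-vy[1])*1000,1),'white',round((bound-near_e)*1000,1),'far-near',round((far-near_e)*1000,1),'ORIGIN',org.round(4),'yaw',np.degrees(a).round(1))
    return org,np.degrees(a)
E
python3 - <<'E'
from look import *
o=pickle.load(open('w4.pkl','rb')); im=cv2.imread('pics/w4.png')[:,:,::-1].copy()
pack(im,o,(.417,.155)); pack(im,o,(.503,.068)); pack(im,o,(.5,-.05))
E
```

```text
px [274. 183.] ang [5.  5.7] width 27.5 white 14.0 far-near 61.5 ORIGIN [0.4086 0.1545] yaw 5.3
px [356. 105.] ang [-10.5 -10.9] width 27.6 white 14.4 far-near 62.2 ORIGIN [0.4937 0.0688] yaw -10.7
px [468. 108.] ang [1.  1.6] width 28.4 white 14.7 far-near 61.7 ORIGIN [ 0.491  -0.0552] yaw 1.3
```

```bash
python3 - <<'E'
from look import *
o=status.get_obs(); print(o['tool_pos'],o['tool_rot'],o['qpos'])
print(np.array([.4086,.1545,.015])-o['tool_pos'])
E
```

```text
[0.41336507 0.15009045 0.24251859] [-1.79958524e+02  8.48426381e-02  2.40375242e-01] [  10.65783499   -7.53863024  -30.84832591  108.97714455   -4.01890796
   77.60042126 -108.86283407]
[-0.00476507  0.00440955 -0.22751859]
```

Emit:
step_arm(series=[{"ax": 0, "ay": 0, "az": 3, "x": -0.004, "y": 0.004, "z": -0.04, "claw": 60}, {"ax": 0, "ay": 0, "az": 5.2, "x": -0.0045, "y": 0.0045, "z": -0.085, "claw": 60}, {"ax": 0, "ay": 0, "az": 5.2, "x": -0.0045, "y": 0.0045, "z": -0.13, "claw": 60}, {"ax": 0, "ay": 0, "az": 5.2, "x": -0.0045, "y": 0.0045, "z": -0.17, "claw": 60}, {"ax": 0, "ay": 0, "az": 5.2, "x": -0.0045, "y": 0.0045, "z": -0.2, "claw": 60}, {"ax": 0, "ay": 0, "az": 5.2, "x": -0.0045, "y": 0.0045, "z": -0.218, "claw": 60}, {"ax": 0, "ay": 0, "az": 5.2, "x": -0.0045, "y": 0.0045, "z": -0.2275, "claw": 60}, {"ax": 0, "ay": 0, "az": 5.2, "x": -0.0045, "y": 0.0045, "z": -0.2275, "claw": 60}, {"ax": 0, "ay": 0, "az": 5.2, "x": -0.0045, "y": 0.0045, "z": -0.2275, "claw": 60}])

```text
time_s: 10.4
tool_pos: [0.4097, 0.1538, 0.0162]
tool_rot: [-179.9, -0.0, 5.3]
force: [-0.2, 0.1, 0.2]
grip_width: 0.0525
```

Emit:
step_arm(series=[{"ax": 0, "ay": 0, "az": 0, "x": 0, "y": 0, "z": 0, "claw": 20}, {"ax": 0, "ay": 0, "az": 0, "x": 0, "y": 0, "z": 0, "claw": 20}, {"ax": 0, "ay": 0, "az": 0, "x": 0, "y": 0, "z": 0, "claw": 20}, {"ax": 0, "ay": 0, "az": 0, "x": 0, "y": 0, "z": 0, "claw": 20}, {"ax": 0, "ay": 0, "az": 0, "x": 0, "y": 0, "z": 0, "claw": 20}, {"ax": 0, "ay": 0, "az": 0, "x": 0.005, "y": 0, "z": 0.04, "claw": 20}, {"ax": 0, "ay": 0, "az": 0, "x": 0.02, "y": 0, "z": 0.08, "claw": 20}, {"ax": 0, "ay": 0, "az": 0, "x": 0.05, "y": 0, "z": 0.12, "claw": 20}, {"ax": 0, "ay": 0, "az": 0, "x": 0.05, "y": 0, "z": 0.12, "claw": 20}])

```text
time_s: 11.3
tool_pos: [0.4662, 0.1538, 0.1416]
tool_rot: [-179.9, -0.8, 5.2]
force: [0.3, -0.1, -1.6]
grip_width: 0.0277
```

```bash
cat >> look.py <<'E'
def place(i,h=.016,back=.0025,yawpack=9.35):
    o=status.get_obs(); Rc=R.from_euler('xyz',o['tool_rot'],degrees=True)
    Rt=R.from_rotvec(-al*uy)*R.from_euler('xyz',[180,0,np.degrees(yaw)],degrees=True)
    rv=np.degrees((Rt*Rc.inv()).as_rotvec()); print('now',o['tool_pos'].round(4),o['tool_rot'].round(2),'width',o['grip_width'])
    T=slot(i)+dx*back+dz*h
    print('turn',rv.round(2)); 
    for k in (.06,.015,.001): print(k,(T+dz*k).round(4),'shift',(T+dz*k-o['tool_pos']).round(4))
E
python3 -c "
from look import *
settle(2);place(3)"
```

```text
now [0.4599 0.153  0.1362] [-1.7997e+02 -6.0000e-02  5.2300e+00] width 0.02762493809850167
turn [  1.49 -11.88   4.15]
0.06 [0.6319 0.0687 0.1249] shift [ 0.172  -0.0842 -0.0113]
0.015 [0.6411 0.0703 0.0808] shift [ 0.1813 -0.0827 -0.0553]
0.001 [0.644  0.0707 0.0671] shift [ 0.1841 -0.0822 -0.069 ]
```

Emit:
step_arm(series=[{"ax": 0.3, "ay": -2.4, "az": 0.8, "x": 0.035, "y": -0.017, "z": 0.005, "claw": 20}, {"ax": 0.6, "ay": -4.8, "az": 1.7, "x": 0.07, "y": -0.034, "z": 0.005, "claw": 20}, {"ax": 0.9, "ay": -7.2, "az": 2.5, "x": 0.105, "y": -0.051, "z": 0.005, "claw": 20}, {"ax": 1.2, "ay": -9.6, "az": 3.3, "x": 0.14, "y": -0.068, "z": 0.0, "claw": 20}, {"ax": 1.49, "ay": -11.88, "az": 4.15, "x": 0.172, "y": -0.0842, "z": -0.0113, "claw": 20}, {"ax": 1.49, "ay": -11.88, "az": 4.15, "x": 0.172, "y": -0.0842, "z": -0.0113, "claw": 20}, {"ax": 1.49, "ay": -11.88, "az": 4.15, "x": 0.172, "y": -0.0842, "z": -0.0113, "claw": 20}, {"ax": 1.49, "ay": -11.88, "az": 4.15, "x": 0.1766, "y": -0.0835, "z": -0.033, "claw": 20}, {"ax": 1.49, "ay": -11.88, "az": 4.15, "x": 0.1813, "y": -0.0827, "z": -0.0553, "claw": 20}, {"ax": 1.49, "ay": -11.88, "az": 4.15, "x": 0.1813, "y": -0.0827, "z": -0.0553, "claw": 20}, {"ax": 1.49, "ay": -11.88, "az": 4.15, "x": 0.1813, "y": -0.0827, "z": -0.0553, "claw": 20}])

```text
time_s: 12.5
tool_pos: [0.6392, 0.0715, 0.0799]
tool_rot: [-180.0, -11.9, 9.5]
force: [0.9, 0.2, 0.2]
grip_width: 0.0274
```

```bash
python3 - <<'E'
from look import *
place(3)
im=vision.read_camera('wrist');im2=vision.read_camera('side')
b=cv2.resize(im2[150:270,160:280],(420,420))
cv2.imwrite('pics/g2.png',cv2.resize(np.hstack([im,b]),None,fx=.8,fy=.8)[:,:,::-1])
E
```

```text
now [0.6392 0.0715 0.0799] [-179.99  -11.85    9.54] width 0.027418069389152068
turn [ 0.02 -0.18 -0.14]
0.06 [0.6319 0.0687 0.1249] shift [-0.0073 -0.0028  0.0449]
0.015 [0.6411 0.0703 0.0808] shift [ 0.0019 -0.0012  0.0009]
0.001 [0.644  0.0707 0.0671] shift [ 0.0048 -0.0008 -0.0128]
```

View pics/g2.png

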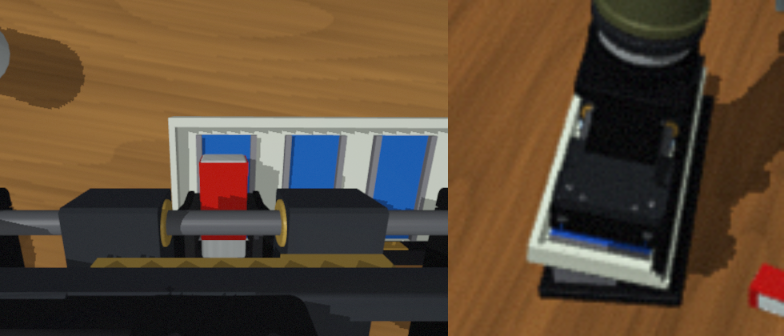

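Emit:
step_arm(series=[{"ax": 0, "ay": 0, "az": 0, "x": 0, "y": 0, "z": 0, "claw": 20}, {"ax": 0, "ay": 0, "az": 0, "x": 0.0015, "y": 0, "z": -0.007, "claw": 20}, {"ax": 0, "ay": 0, "az": 0, "x": 0.0028, "y": 0.0003, "z": -0.0137, "claw": 20}, {"ax": 0, "ay": 0, "az": 0, "x": 0.003, "y": 0.0003, "z": -0.0147, "claw": 20}, {"ax": 0, "ay": 0, "az": 0, "x": 0.003, "y": 0.0003, "z": -0.0147, "claw": 20}])

```text
time_s: 13.1
tool_pos: [0.6439, 0.0705, 0.0661]
tool_rot: [179.9, -12.0, 9.4]
force: [-2.6, -0.6, 4.9]
grip_width: 0.0276
```

Contact with the deck (≈5 N). Release to about 45 mm, rise and look.

Emit:
step_arm(series=[{"ax": 0, "ay": 0, "az": 0, "x": 0, "y": 0, "z": 0, "claw": 50}, {"ax": 0, "ay": 0, "az": 0, "x": 0, "y": 0, "z": 0, "claw": 50}, {"ax": 0, "ay": 0, "az": 0, "x": 0, "y": 0, "z": 0, "claw": 50}, {"ax": 0, "ay": 0, "az": 0, "x": -0.006, "y": -0.001, "z": 0.03, "claw": 50}, {"ax": 0, "ay": 0, "az": 0, "x": -0.014, "y": -0.002, "z": 0.07, "claw": 50}, {"ax": -0.7, "ay": 4, "az": 0, "x": -0.04, "y": -0.01, "z": 0.11, "claw": 60}, {"ax": -1.3, "ay": 8, "az": 0, "x": -0.08, "y": -0.03, "z": 0.15, "claw": 60}, {"ax": -2, "ay": 12, "az": 0, "x": -0.1, "y": -0.06, "z": 0.18, "claw": 60}, {"ax": -2, "ay": 12, "az": 0, "x": -0.13, "y": -0.06, "z": 0.18, "claw": 60}, {"ax": -2, "ay": 12, "az": 0, "x": -0.16, "y": -0.06, "z": 0.18, "claw": 60}, {"ax": -2, "ay": 12, "az": 0, "x": -0.16, "y": -0.06, "z": 0.18, "claw": 60}, {"ax": -2, "ay": 12, "az": 0, "x": -0.16, "y": -0.06, "z": 0.18, "claw": 60}])

```text
time_s: 14.3
tool_pos: [0.4837, 0.0105, 0.2459]
tool_rot: [179.9, 0.1, 9.4]
force: [0.6, 0.9, 0.7]
grip_width: 0.0525
```

```bash
python3 - <<'E'
from look import *
settle(3)
o=status.get_obs(); im=vision.read_camera('wrist'); print(o['time_s'],o['tool_pos'],o['tool_rot'])
cv2.imwrite('pics/w5.png',im[:,:,::-1]); pickle.dump(o,open('w5.pkl','wb'))
pack(im,o,(.503,.068)); pack(im,o,(.5,-.05))
E
```

```text
14.45 [0.48430815 0.01080132 0.24546784] [179.99427329   0.19078909   9.46782879]
px [234. 161.] ang [-10.3 -10.4] width 27.0 white 14.2 far-near 61.7 ORIGIN [0.4941 0.0681] yaw -10.4
px [339. 181.] ang [1.7 2.2] width 27.5 white 14.2 far-near 62.2 ORIGIN [ 0.4911 -0.0564] yaw 1.9
```

View pics/w5.png

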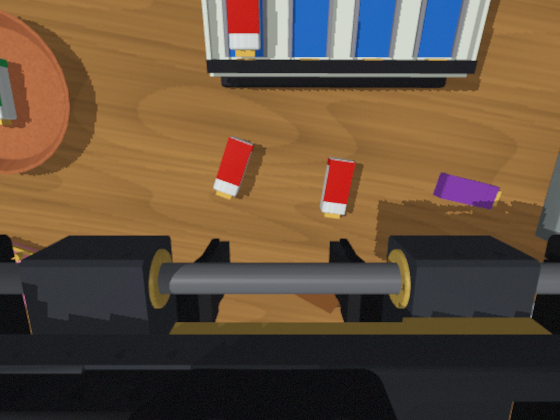

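```bash
cat >> look.py <<'E'
def deckpack(im,o,cl):
    """red packs on the deck: near (white) edge and y centre, in deck coordinates"""
    h=hsv(im).astype(int); w=((h[...,1]<40)&(h[...,2]>215)).astype(np.uint8)
    p0=slot(0)+dz*.022
    for b in blobs(mask(im,'red'),100):
        Pc=onplane('wrist',b[0],p0,dz,o)[0]
        if not .60<Pc@ux<.72: continue
        ys,xs=np.nonzero(b[2]); q=np.unique(ys); q=q[int(len(q)*.2):int(len(q)*.9)]
        L=onplane('wrist',[(xs[ys==y].min()-.5,y) for y in q],p0,dz,o);Rr=onplane('wrist',[(xs[ys==y].max()+.5,y) for y in q],p0,dz,o)
        yL,yR=L@uy,Rr@uy; xx=L@dx
        sl=[np.degrees(np.polyfit((A-p0)@dx,A@uy,1)[0]) for A in (L,Rr)]
        ymax=ys.max(); low=onplane('wrist',(b[0][0],ymax+.5),p0,dz,o)[0]
        print('deck red px',b[0].round(),'y',np.round([yL.mean(),yR.mean(),(yL.mean()+yR.mean())/2],4),'slots',YS,'ang',np.round(sl,1),'red/white boundary deckx',round(((low-p0)@dx+.036)*1000,1))
E
python3 - <<'E'
from look import *
o=pickle.load(open('w5.pkl','rb')); im=cv2.imread('pics/w5.png')[:,:,::-1].copy()
deckpack(im,o,0)
p0=slot(0)+dz*.022
P=onplane('wrist',[(244,49.5)],p0,dz,o)[0]; print('white edge deckx',(P-p0)@dx+.036)
S=onz('wrist',[(330,60)],.0562,o); print('stop u',S@ux+.0381)
cv2.imwrite('pics/crop5.png',cv2.resize(im[0:100,195:300,::-1],None,fx=6,fy=6,interpolation=cv2.INTER_CUBIC))
E
```

```text
deck red px [243.  16.] y [-0.0217 -0.049  -0.0353] slots [-0.2214, -0.1594, -0.0974, -0.0354] ang [0.7 2.6] red/white boundary deckx 20.9
white edge deckx 0.007036318149805307
stop u [0.64603691]
```

View pics/crop5.png

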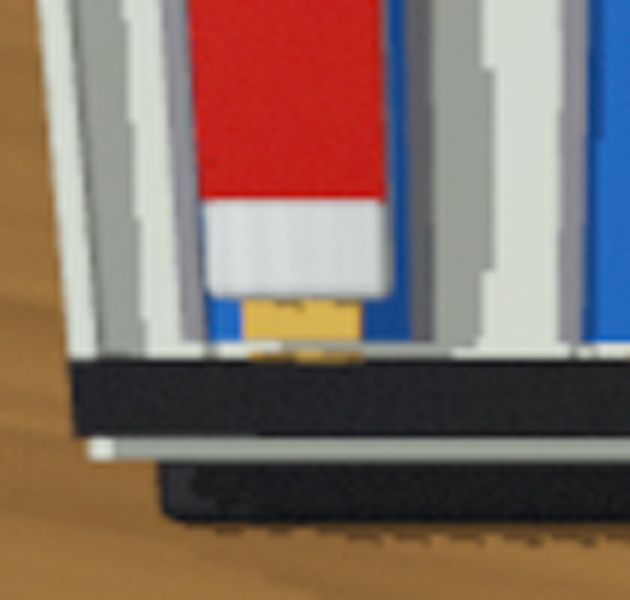

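Emit:
step_arm(series=[{"ax": 0, "ay": 0, "az": -6, "x": 0.004, "y": 0.02, "z": -0.03, "claw": 60}, {"ax": 0, "ay": 0, "az": -13, "x": 0.008, "y": 0.04, "z": -0.06, "claw": 60}, {"ax": 0, "ay": 0, "az": -19.9, "x": 0.01, "y": 0.0575, "z": -0.1, "claw": 60}, {"ax": 0, "ay": 0, "az": -19.9, "x": 0.01, "y": 0.0575, "z": -0.14, "claw": 60}, {"ax": 0, "ay": 0, "az": -19.9, "x": 0.01, "y": 0.0575, "z": -0.18, "claw": 60}, {"ax": 0, "ay": 0, "az": -19.9, "x": 0.01, "y": 0.0575, "z": -0.21, "claw": 60}, {"ax": 0, "ay": 0, "az": -19.9, "x": 0.01, "y": 0.0575, "z": -0.2297, "claw": 60}, {"ax": 0, "ay": 0, "az": -19.9, "x": 0.01, "y": 0.0575, "z": -0.2297, "claw": 60}, {"ax": 0, "ay": 0, "az": -19.9, "x": 0.01, "y": 0.0575, "z": -0.2297, "claw": 60}, {"ax": 0, "ay": 0, "az": -19.9, "x": 0.01, "y": 0.0575, "z": -0.2297, "claw": 60}])

```text
time_s: 15.5
tool_pos: [0.495, 0.0685, 0.0173]
tool_rot: [-180.0, 0.1, -10.4]
force: [1.1, 0.7, 0.3]
grip_width: 0.052
```

Emit:
step_arm(series=[{"ax": 0, "ay": 0, "az": 0, "x": 0, "y": 0, "z": 0, "claw": 20}, {"ax": 0, "ay": 0, "az": 0, "x": 0, "y": 0, "z": 0, "claw": 20}, {"ax": 0, "ay": 0, "az": 0, "x": 0, "y": 0, "z": 0, "claw": 20}, {"ax": 0, "ay": 0, "az": 0, "x": 0, "y": 0, "z": 0, "claw": 20}, {"ax": 0, "ay": 0, "az": 0, "x": 0, "y": 0, "z": 0, "claw": 20}, {"ax": 0, "ay": 0, "az": 0, "x": 0, "y": 0, "z": 0.04, "claw": 20}, {"ax": 0, "ay": 0, "az": 0, "x": 0, "y": 0, "z": 0.085, "claw": 20}, {"ax": 0, "ay": 0, "az": 0, "x": 0, "y": 0, "z": 0.12, "claw": 20}, {"ax": 0, "ay": 0, "az": 0, "x": 0, "y": 0, "z": 0.12, "claw": 20}, {"ax": 0, "ay": 0, "az": 0, "x": 0, "y": 0, "z": 0.12, "claw": 20}])

```text
time_s: 16.5
tool_pos: [0.4939, 0.068, 0.1365]
tool_rot: [180.0, 0.1, -10.5]
force: [-0.7, -1.6, -0.6]
grip_width: 0.0276
```

```bash
python3 -c "
from look import *
settle(2);place(2)"
```

```text
now [0.4924 0.0679 0.1346] [179.93   0.34 -10.45] width 0.027529987740405572
turn [ -0.04 -12.44  19.78]
0.06 [0.642  0.0076 0.1249] shift [ 0.1496 -0.0603 -0.0097]
0.015 [0.6512 0.0091 0.0808] shift [ 0.1588 -0.0588 -0.0537]
0.001 [0.6541 0.0096 0.0671] shift [ 0.1617 -0.0583 -0.0674]
```

Emit:
step_arm(series=[{"ax": 0, "ay": -2.4, "az": 4, "x": 0.03, "y": -0.012, "z": 0.005, "claw": 20}, {"ax": 0, "ay": -4.8, "az": 8, "x": 0.06, "y": -0.024, "z": 0.005, "claw": 20}, {"ax": 0, "ay": -7.2, "az": 12, "x": 0.09, "y": -0.036, "z": 0.005, "claw": 20}, {"ax": 0, "ay": -9.6, "az": 16, "x": 0.12, "y": -0.048, "z": 0.0, "claw": 20}, {"ax": -0.1, "ay": -12.2, "az": 19.9, "x": 0.149, "y": -0.0605, "z": -0.0104, "claw": 20}, {"ax": -0.1, "ay": -12.2, "az": 19.9, "x": 0.149, "y": -0.0605, "z": -0.0104, "claw": 20}, {"ax": -0.1, "ay": -12.2, "az": 19.9, "x": 0.149, "y": -0.0605, "z": -0.0104, "claw": 20}, {"ax": -0.1, "ay": -12.2, "az": 19.9, "x": 0.1536, "y": -0.0598, "z": -0.0325, "claw": 20}, {"ax": -0.1, "ay": -12.2, "az": 19.9, "x": 0.1582, "y": -0.059, "z": -0.0545, "claw": 20}, {"ax": -0.1, "ay": -12.2, "az": 19.9, "x": 0.1582, "y": -0.059, "z": -0.0545, "claw": 20}, {"ax": -0.1, "ay": -12.2, "az": 19.9, "x": 0.1582, "y": -0.059, "z": -0.0545, "claw": 20}, {"ax": -0.1, "ay": -12.2, "az": 19.9, "x": 0.1582, "y": -0.059, "z": -0.0545, "claw": 20}])

```text
time_s: 17.8
tool_pos: [0.6522, 0.0098, 0.0829]
tool_rot: [180.0, -12.0, 9.6]
force: [0.7, 0.6, -0.3]
grip_width: 0.0275
```

```bash
cat > g.py <<'E'
from look import *
i=int(sys.argv[1]); place(i)
im=vision.read_camera('wrist');im2=vision.read_camera('side')
b=cv2.resize(im2[150:270,160:280],(420,420))
cv2.imwrite(f'pics/{sys.argv[2]}.png',cv2.resize(np.hstack([im,b]),None,fx=.8,fy=.8)[:,:,::-1])
E
python3 g.py 2 g3
```

```text
now [0.6522 0.0098 0.0829] [179.95 -12.03   9.56] width 0.02749493249748592
turn [ 0.05  0.   -0.15]
0.06 [0.642  0.0076 0.1249] shift [-0.0102 -0.0022  0.042 ]
0.015 [0.6512 0.0091 0.0808] shift [-0.001  -0.0007 -0.002 ]
0.001 [0.6541 0.0096 0.0671] shift [ 0.0019 -0.0002 -0.0157]
```

View pics/g3.png

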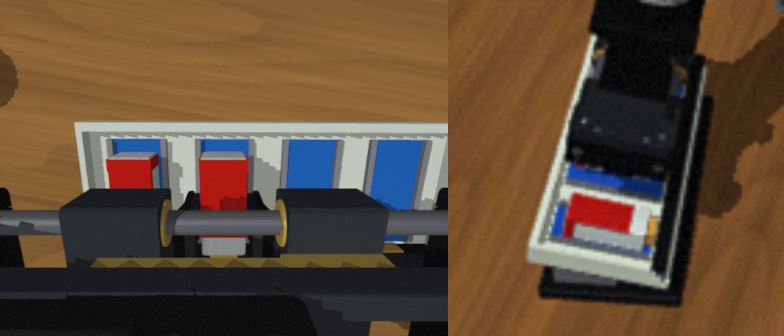

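Emit:
step_arm(series=[{"ax": 0, "ay": 0, "az": 0, "x": 0.0012, "y": -0.0003, "z": -0.007, "claw": 20}, {"ax": 0, "ay": 0, "az": 0, "x": 0.0024, "y": -0.0003, "z": -0.014, "claw": 20}, {"ax": 0, "ay": 0, "az": 0, "x": 0.0027, "y": -0.0003, "z": -0.0162, "claw": 20}, {"ax": 0, "ay": 0, "az": 0, "x": 0.0027, "y": -0.0003, "z": -0.0162, "claw": 20}])

```text
time_s: 18.3
tool_pos: [0.6545, 0.0086, 0.0664]
tool_rot: [179.9, -11.9, 9.5]
force: [-6.4, -0.8, 10.1]
grip_width: 0.028
```

Emit:
step_arm(series=[{"ax": 0, "ay": 0, "az": 0, "x": 0, "y": 0, "z": 0, "claw": 50}, {"ax": 0, "ay": 0, "az": 0, "x": 0, "y": 0, "z": 0, "claw": 50}, {"ax": 0, "ay": 0, "az": 0, "x": 0, "y": 0, "z": 0, "claw": 50}, {"ax": 0, "ay": 0, "az": 0, "x": -0.006, "y": -0.001, "z": 0.03, "claw": 50}, {"ax": 0, "ay": 0, "az": 0, "x": -0.014, "y": -0.002, "z": 0.07, "claw": 50}, {"ax": -0.7, "ay": 4, "az": 0, "x": -0.04, "y": -0.01, "z": 0.11, "claw": 60}, {"ax": -1.3, "ay": 8, "az": 0, "x": -0.07, "y": -0.03, "z": 0.15, "claw": 60}, {"ax": -2, "ay": 12, "az": 0, "x": -0.1, "y": -0.06, "z": 0.18, "claw": 60}, {"ax": -2, "ay": 12, "az": 0, "x": -0.13, "y": -0.06, "z": 0.18, "claw": 60}, {"ax": -2, "ay": 12, "az": 0, "x": -0.16, "y": -0.06, "z": 0.18, "claw": 60}, {"ax": -2, "ay": 12, "az": 0, "x": -0.16, "y": -0.06, "z": 0.18, "claw": 60}, {"ax": -2, "ay": 12, "az": 0, "x": -0.16, "y": -0.06, "z": 0.18, "claw": 60}])

```text
time_s: 19.5
tool_pos: [0.4946, -0.0514, 0.2454]
tool_rot: [179.9, 0.2, 9.5]
force: [0.7, 0.5, 0.1]
grip_width: 0.0523
```

```bash
cat > v.py <<'E'
from look import *
settle(4)
o=status.get_obs(); im=vision.read_camera('wrist'); print(o['time_s'],o['tool_pos'],o['tool_rot'])
n=sys.argv[1]; cv2.imwrite(f'pics/{n}.png',im[:,:,::-1]); pickle.dump(o,open(n+'.pkl','wb'))
for a in sys.argv[2:]:
    try: pack(im,o,[float(t) for t in a.split(',')])
    except Exception as e: print(a,e)
deckpack(im,o,0)
E
python3 v.py w6 .5,-.05
```

```text
19.7 [ 0.49520532 -0.0508916   0.24496106] [-179.97874023    0.22942494    9.56097978]
px [285. 182.] ang [0.8 1.2] width 27.4 white 14.1 far-near 61.8 ORIGIN [ 0.4912 -0.0565] yaw 1.0
deck red px [173.  16.] y [-0.0221 -0.0496 -0.0358] slots [-0.2214, -0.1594, -0.0974, -0.0354] ang [-0.   0.5] red/white boundary deckx 21.0
deck red px [243.  15.] y [-0.0846 -0.1119 -0.0982] slots [-0.2214, -0.1594, -0.0974, -0.0354] ang [ 0.1 -1.4] red/white boundary deckx 22.8
```

View pics/w6.png

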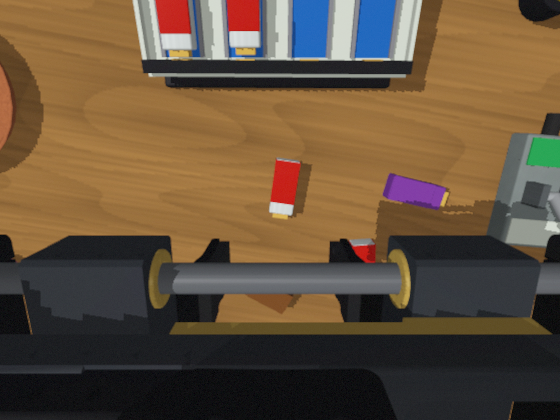

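Emit:
step_arm(series=[{"ax": 0, "ay": 0, "az": -4, "x": -0.002, "y": -0.003, "z": -0.04, "claw": 60}, {"ax": 0, "ay": 0, "az": -8.2, "x": -0.0038, "y": -0.0055, "z": -0.085, "claw": 60}, {"ax": 0, "ay": 0, "az": -8.2, "x": -0.0038, "y": -0.0055, "z": -0.13, "claw": 60}, {"ax": 0, "ay": 0, "az": -8.2, "x": -0.0038, "y": -0.0055, "z": -0.17, "claw": 60}, {"ax": 0, "ay": 0, "az": -8.2, "x": -0.0038, "y": -0.0055, "z": -0.205, "claw": 60}, {"ax": 0, "ay": 0, "az": -8.2, "x": -0.0038, "y": -0.0055, "z": -0.2295, "claw": 60}, {"ax": 0, "ay": 0, "az": -8.2, "x": -0.0038, "y": -0.0055, "z": -0.2295, "claw": 60}, {"ax": 0, "ay": 0, "az": -8.2, "x": -0.0038, "y": -0.0055, "z": -0.2295, "claw": 60}, {"ax": 0, "ay": 0, "az": -8.2, "x": -0.0038, "y": -0.0055, "z": -0.2295, "claw": 60}])

```text
time_s: 20.65
tool_pos: [0.4924, -0.0567, 0.0173]
tool_rot: [180.0, 0.1, 1.3]
force: [0.4, 0.4, 0.4]
grip_width: 0.0521
```

Emit:
step_arm(series=[{"ax": 0, "ay": 0, "az": 0, "x": 0, "y": 0, "z": 0, "claw": 20}, {"ax": 0, "ay": 0, "az": 0, "x": 0, "y": 0, "z": 0, "claw": 20}, {"ax": 0, "ay": 0, "az": 0, "x": 0, "y": 0, "z": 0, "claw": 20}, {"ax": 0, "ay": 0, "az": 0, "x": 0, "y": 0, "z": 0, "claw": 20}, {"ax": 0, "ay": 0, "az": 0, "x": 0, "y": 0, "z": 0, "claw": 20}, {"ax": 0, "ay": 0, "az": 0, "x": 0, "y": 0, "z": 0.04, "claw": 20}, {"ax": 0, "ay": 0, "az": 0, "x": 0, "y": 0, "z": 0.085, "claw": 20}, {"ax": 0, "ay": 0, "az": 0, "x": 0, "y": 0, "z": 0.12, "claw": 20}, {"ax": 0, "ay": 0, "az": 0, "x": 0, "y": 0, "z": 0.12, "claw": 20}, {"ax": 0, "ay": 0, "az": 0, "x": 0, "y": 0, "z": 0.12, "claw": 20}])

```text
time_s: 21.65
tool_pos: [0.4909, -0.0568, 0.1363]
tool_rot: [179.9, 0.1, 1.3]
force: [0.2, 0.8, -1.8]
grip_width: 0.0279
```

```bash
python3 -c "
from look import *
settle(3);place(1,back=.0015)"
```

```text
now [ 0.4893 -0.0566  0.1341] [-179.98    0.41    1.32] width 0.02758762840304367
turn [  1.14 -12.4    8.04]
0.06 [ 0.6512 -0.0538  0.1246] shift [ 0.1618  0.0028 -0.0094]
0.015 [ 0.6604 -0.0522  0.0806] shift [ 0.1711  0.0044 -0.0535]
0.001 [ 0.6633 -0.0518  0.0669] shift [ 0.174   0.0048 -0.0672]
```

Emit:
step_arm(series=[{"ax": 0.2, "ay": -2.4, "az": 1.6, "x": 0.032, "y": 0.0005, "z": 0.005, "claw": 20}, {"ax": 0.4, "ay": -4.8, "az": 3.2, "x": 0.065, "y": 0.001, "z": 0.005, "claw": 20}, {"ax": 0.7, "ay": -7.2, "az": 4.8, "x": 0.097, "y": 0.0015, "z": 0.005, "claw": 20}, {"ax": 0.9, "ay": -9.6, "az": 6.4, "x": 0.13, "y": 0.002, "z": 0.0, "claw": 20}, {"ax": 1.14, "ay": -12.1, "az": 8.04, "x": 0.1608, "y": 0.0025, "z": -0.0104, "claw": 20}, {"ax": 1.14, "ay": -12.1, "az": 8.04, "x": 0.1608, "y": 0.0025, "z": -0.0104, "claw": 20}, {"ax": 1.14, "ay": -12.1, "az": 8.04, "x": 0.1608, "y": 0.0025, "z": -0.0104, "claw": 20}, {"ax": 1.14, "ay": -12.1, "az": 8.04, "x": 0.1654, "y": 0.0033, "z": -0.0325, "claw": 20}, {"ax": 1.14, "ay": -12.1, "az": 8.04, "x": 0.17, "y": 0.0042, "z": -0.0545, "claw": 20}, {"ax": 1.14, "ay": -12.1, "az": 8.04, "x": 0.17, "y": 0.0042, "z": -0.0545, "claw": 20}, {"ax": 1.14, "ay": -12.1, "az": 8.04, "x": 0.17, "y": 0.0042, "z": -0.0545, "claw": 20}, {"ax": 1.14, "ay": -12.1, "az": 8.04, "x": 0.17, "y": 0.0042, "z": -0.0545, "claw": 20}])

```text
time_s: 23.0
tool_pos: [0.6611, -0.0525, 0.0827]
tool_rot: [179.9, -12.0, 9.4]
force: [0.7, -0.4, -0.6]
grip_width: 0.0275
```

```bash
python3 g.py 1 g4
```

```text
now [ 0.6611 -0.0525  0.0827] [179.95 -12.01   9.4 ] width 0.027498198631790566
turn [ 0.05 -0.02  0.01]
0.06 [ 0.6521 -0.0536  0.1249] shift [-0.009  -0.0011  0.0422]
0.015 [ 0.6614 -0.0521  0.0808] shift [ 0.0002  0.0004 -0.0019]
0.001 [ 0.6642 -0.0516  0.0671] shift [ 0.0031  0.0009 -0.0155]
```

View pics/g4.png

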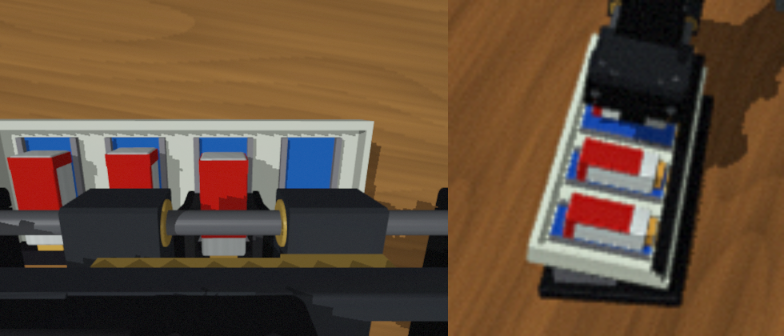

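Emit:
step_arm(series=[{"ax": 0, "ay": 0, "az": 0, "x": 0.0014, "y": 0.0004, "z": -0.007, "claw": 20}, {"ax": 0, "ay": 0, "az": 0, "x": 0.0026, "y": 0.0006, "z": -0.0135, "claw": 20}, {"ax": 0, "ay": 0, "az": 0, "x": 0.0031, "y": 0.0006, "z": -0.016, "claw": 20}, {"ax": 0, "ay": 0, "az": 0, "x": 0.0031, "y": 0.0006, "z": -0.016, "claw": 20}])

```text
time_s: 23.5
tool_pos: [0.6634, -0.052, 0.0662]
tool_rot: [180.0, -11.8, 9.4]
force: [-6.9, -0.7, 9.9]
grip_width: 0.0279
```

Emit:
step_arm(series=[{"ax": 0, "ay": 0, "az": 0, "x": 0, "y": 0, "z": 0, "claw": 50}, {"ax": 0, "ay": 0, "az": 0, "x": 0, "y": 0, "z": 0, "claw": 50}, {"ax": 0, "ay": 0, "az": 0, "x": 0, "y": 0, "z": 0, "claw": 50}, {"ax": 0, "ay": 0, "az": 0, "x": -0.006, "y": -0.001, "z": 0.03, "claw": 50}, {"ax": 0, "ay": 0, "az": 0, "x": -0.014, "y": -0.002, "z": 0.07, "claw": 50}, {"ax": -0.7, "ay": 4, "az": 0, "x": -0.045, "y": -0.02, "z": 0.11, "claw": 60}, {"ax": -1.3, "ay": 8, "az": 0, "x": -0.085, "y": -0.04, "z": 0.15, "claw": 60}, {"ax": -2, "ay": 12, "az": 0, "x": -0.125, "y": -0.06, "z": 0.17, "claw": 60}, {"ax": -2, "ay": 12, "az": 0, "x": -0.165, "y": -0.08, "z": 0.18, "claw": 60}, {"ax": -2, "ay": 12, "az": 0, "x": -0.205, "y": -0.1, "z": 0.18, "claw": 60}, {"ax": -2, "ay": 12, "az": 0, "x": -0.245, "y": -0.12, "z": 0.18, "claw": 60}, {"ax": -2, "ay": 12, "az": 0, "x": -0.245, "y": -0.12, "z": 0.18, "claw": 60}])

```text
time_s: 24.7
tool_pos: [0.4139, -0.1759, 0.2452]
tool_rot: [179.8, 0.4, 8.9]
force: [0.8, -0.1, 0.2]
grip_width: 0.0522
```

```bash
python3 v.py w7 .41,-.17; python3 -c "
from look import *
t=vision.read_camera('top'); cv2.imwrite('pics/t7.png',t[:,:,::-1])
for x in reds(t,'top'): print(x)"
```

```text
24.9 [ 0.41980195 -0.17106253  0.2453544 ] [179.97972768   0.19887497   9.48068305]
px [278. 188.] ang [13.9 13.1] width 27.5 white 13.9 far-near 61.6 ORIGIN [ 0.4079 -0.1722] yaw 13.5
(array([293., 158.]), array([ 0.69  , -0.0512]), np.float32(7.7), array([21.2, 44.1]))
(array([268., 162.]), array([0.6811, 0.0121]), np.float32(10.1), array([20.7, 44.6]))
(array([243., 167.]), array([0.668, 0.077]), np.float32(8.3), array([21.4, 45.7]))
```

View pics/w7.png

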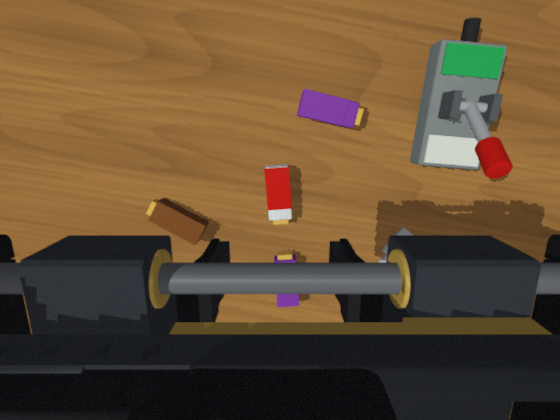

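Emit:
step_arm(series=[{"ax": 0, "ay": 0, "az": 2, "x": -0.006, "y": 0, "z": -0.04, "claw": 60}, {"ax": 0, "ay": 0, "az": 4, "x": -0.0116, "y": -0.0007, "z": -0.085, "claw": 60}, {"ax": 0, "ay": 0, "az": 4, "x": -0.0116, "y": -0.0007, "z": -0.13, "claw": 60}, {"ax": 0, "ay": 0, "az": 4, "x": -0.0116, "y": -0.0007, "z": -0.17, "claw": 60}, {"ax": 0, "ay": 0, "az": 4, "x": -0.0116, "y": -0.0007, "z": -0.205, "claw": 60}, {"ax": 0, "ay": 0, "az": 4, "x": -0.0116, "y": -0.0007, "z": -0.22, "claw": 60}, {"ax": 0, "ay": 0, "az": 4, "x": -0.0116, "y": -0.0007, "z": -0.2295, "claw": 60}, {"ax": 0, "ay": 0, "az": 4, "x": -0.0116, "y": -0.0007, "z": -0.2295, "claw": 60}, {"ax": 0, "ay": 0, "az": 4, "x": -0.0116, "y": -0.0007, "z": -0.2295, "claw": 60}])

```text
time_s: 25.9
tool_pos: [0.4083, -0.1725, 0.0164]
tool_rot: [179.9, 0.2, 13.4]
force: [0.6, -0.1, -0.0]
grip_width: 0.052
```

```bash
python3 -c "
from look import *
im=vision.read_camera('wrist'); o=status.get_obs(); print(o['tool_pos'],o['tool_rot'])
cv2.imwrite('pics/w8.png',im[:,:,::-1])"
```

```text
[ 0.40848787 -0.17276088  0.01681922] [1.79901818e+02 1.47567072e-01 1.34201899e+01]
```

View pics/w8.png

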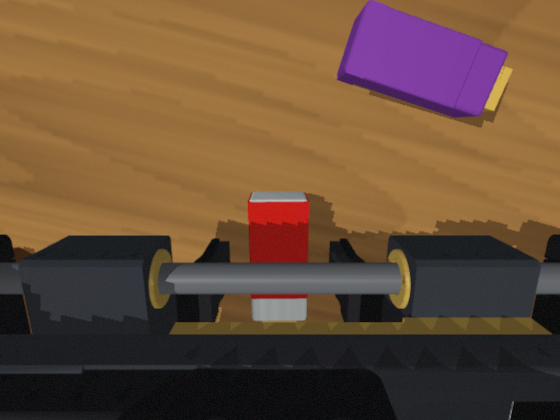

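The red pack is centred between the jaws (279,250). Grip and lift.

Emit:
step_arm(series=[{"ax": 0, "ay": 0, "az": 0, "x": 0, "y": 0, "z": 0, "claw": 20}, {"ax": 0, "ay": 0, "az": 0, "x": 0, "y": 0, "z": 0, "claw": 20}, {"ax": 0, "ay": 0, "az": 0, "x": 0, "y": 0, "z": 0, "claw": 20}, {"ax": 0, "ay": 0, "az": 0, "x": 0, "y": 0, "z": 0, "claw": 20}, {"ax": 0, "ay": 0, "az": 0, "x": 0, "y": 0, "z": 0, "claw": 20}, {"ax": 0, "ay": 0, "az": 0, "x": 0, "y": 0, "z": 0.04, "claw": 20}, {"ax": 0, "ay": 0, "az": 0, "x": 0.02, "y": 0, "z": 0.085, "claw": 20}, {"ax": 0, "ay": 0, "az": 0, "x": 0.06, "y": 0, "z": 0.12, "claw": 20}, {"ax": 0, "ay": 0, "az": 0, "x": 0.08, "y": 0, "z": 0.12, "claw": 20}, {"ax": 0, "ay": 0, "az": 0, "x": 0.08, "y": 0, "z": 0.12, "claw": 20}])

```text
time_s: 26.95
tool_pos: [0.4907, -0.1721, 0.1372]
tool_rot: [179.9, -0.0, 13.5]
force: [-0.3, 0.3, -2.4]
grip_width: 0.0275
```

```bash
python3 -c "
from look import *
settle(4);place(0,back=.0015)"
```

```text
now [ 0.4854 -0.1725  0.1345] [-179.95    0.4    13.36] width 0.027881206766363593
turn [  2.4  -12.2   -3.95]
0.06 [ 0.6613 -0.1149  0.1246] shift [ 0.1759  0.0576 -0.0099]
0.015 [ 0.6705 -0.1134  0.0806] shift [ 0.1851  0.0591 -0.0539]
0.001 [ 0.6734 -0.1129  0.0669] shift [ 0.188   0.0596 -0.0676]
```

Emit:
step_arm(series=[{"ax": 0.5, "ay": -2.4, "az": -0.8, "x": 0.035, "y": 0.0115, "z": 0.005, "claw": 20}, {"ax": 1, "ay": -4.8, "az": -1.6, "x": 0.07, "y": 0.023, "z": 0.005, "claw": 20}, {"ax": 1.4, "ay": -7.2, "az": -2.4, "x": 0.105, "y": 0.0345, "z": 0.005, "claw": 20}, {"ax": 1.9, "ay": -9.6, "az": -3.2, "x": 0.14, "y": 0.046, "z": 0.0, "claw": 20}, {"ax": 2.4, "ay": -11.9, "az": -3.95, "x": 0.175, "y": 0.0572, "z": -0.0109, "claw": 20}, {"ax": 2.4, "ay": -11.9, "az": -3.95, "x": 0.175, "y": 0.0572, "z": -0.0109, "claw": 20}, {"ax": 2.4, "ay": -11.9, "az": -3.95, "x": 0.175, "y": 0.0572, "z": -0.0109, "claw": 20}, {"ax": 2.4, "ay": -11.9, "az": -3.95, "x": 0.1796, "y": 0.058, "z": -0.033, "claw": 20}, {"ax": 2.4, "ay": -11.9, "az": -3.95, "x": 0.1842, "y": 0.0588, "z": -0.055, "claw": 20}, {"ax": 2.4, "ay": -11.9, "az": -3.95, "x": 0.1842, "y": 0.0588, "z": -0.055, "claw": 20}, {"ax": 2.4, "ay": -11.9, "az": -3.95, "x": 0.1842, "y": 0.0588, "z": -0.055, "claw": 20}, {"ax": 2.4, "ay": -11.9, "az": -3.95, "x": 0.1842, "y": 0.0588, "z": -0.055, "claw": 20}])

```text
time_s: 28.35
tool_pos: [0.6717, -0.1145, 0.0824]
tool_rot: [179.9, -12.0, 9.4]
force: [0.3, -0.5, -1.2]
grip_width: 0.0276
```

```bash
python3 g.py 0 g5
```

```text
now [ 0.6717 -0.1145  0.0824] [179.9  -11.98   9.4 ] width 0.027642924086052383
turn [ 0.11 -0.03  0.02]
0.06 [ 0.6622 -0.1148  0.1249] shift [-0.0095 -0.0002  0.0424]
0.015 [ 0.6715 -0.1132  0.0808] shift [-0.0002  0.0013 -0.0016]
0.001 [ 0.6744 -0.1128  0.0671] shift [ 0.0026  0.0018 -0.0153]
```

View pics/g5.png

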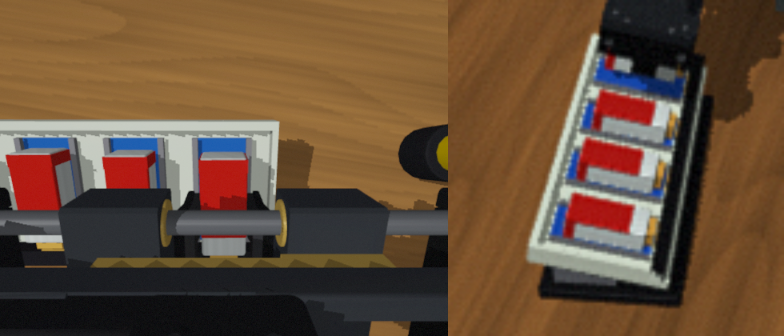

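Emit:
step_arm(series=[{"ax": 0, "ay": 0, "az": 0, "x": 0.0014, "y": 0.001, "z": -0.007, "claw": 20}, {"ax": 0, "ay": 0, "az": 0, "x": 0.0026, "y": 0.0012, "z": -0.0135, "claw": 20}, {"ax": 0, "ay": 0, "az": 0, "x": 0.0029, "y": 0.0012, "z": -0.0158, "claw": 20}, {"ax": 0, "ay": 0, "az": 0, "x": 0.0029, "y": 0.0012, "z": -0.0158, "claw": 20}])

```text
time_s: 28.85
tool_pos: [0.6743, -0.1125, 0.0662]
tool_rot: [179.9, -11.9, 9.5]
force: [-5.9, 0.6, 9.1]
grip_width: 0.0279
```

Emit:
step_arm(series=[{"ax": 0, "ay": 0, "az": 0, "x": 0, "y": 0, "z": 0, "claw": 50}, {"ax": 0, "ay": 0, "az": 0, "x": 0, "y": 0, "z": 0, "claw": 50}, {"ax": 0, "ay": 0, "az": 0, "x": 0, "y": 0, "z": 0, "claw": 50}, {"ax": 0, "ay": 0, "az": 0, "x": -0.006, "y": -0.001, "z": 0.03, "claw": 50}, {"ax": 0, "ay": 0, "az": 0, "x": -0.014, "y": -0.002, "z": 0.07, "claw": 50}, {"ax": -0.7, "ay": 4, "az": 0, "x": -0.03, "y": 0.02, "z": 0.11, "claw": 50}, {"ax": -1.3, "ay": 8, "az": 0, "x": -0.06, "y": 0.05, "z": 0.15, "claw": 50}, {"ax": -2, "ay": 12, "az": 0, "x": -0.09, "y": 0.08, "z": 0.18, "claw": 50}, {"ax": -2, "ay": 12, "az": 0, "x": -0.13, "y": 0.1, "z": 0.18, "claw": 50}, {"ax": -2, "ay": 12, "az": 0, "x": -0.13, "y": 0.11, "z": 0.18, "claw": 50}, {"ax": -2, "ay": 12, "az": 0, "x": -0.13, "y": 0.11, "z": 0.18, "claw": 50}, {"ax": -2, "ay": 12, "az": 0, "x": -0.13, "y": 0.11, "z": 0.18, "claw": 50}])

```text
time_s: 30.05
tool_pos: [0.5448, -0.0037, 0.2447]
tool_rot: [179.9, 0.3, 9.4]
force: [0.4, -0.8, 0.6]
grip_width: 0.0434
```

```bash
python3 v.py w9; python3 - <<'E'
from look import *
im=cv2.imread('pics/w9.png'); cv2.imwrite('pics/w9c.png',cv2.resize(im[0:150,150:480],None,fx=2.4,fy=2.4,interpolation=cv2.INTER_CUBIC))
E
```

```text
30.25 [ 0.54479455 -0.00395437  0.24432435] [179.99570319   0.31917602   9.30644231]
deck red px [285.  66.] y [-0.0845 -0.1117 -0.0981] slots [-0.2214, -0.1594, -0.0974, -0.0354] ang [ 1.2 -0.5] red/white boundary deckx 23.5
deck red px [418.  66.] y [-0.206  -0.2335 -0.2197] slots [-0.2214, -0.1594, -0.0974, -0.0354] ang [0.4 0.1] red/white boundary deckx 23.4
deck red px [217.  68.] y [-0.022  -0.0493 -0.0356] slots [-0.2214, -0.1594, -0.0974, -0.0354] ang [-0.  0.] red/white boundary deckx 20.8
deck red px [351.  67.] y [-0.1452 -0.1726 -0.1589] slots [-0.2214, -0.1594, -0.0974, -0.0354] ang [0.4 0.1] red/white boundary deckx 21.6
```

View pics/w9c.png

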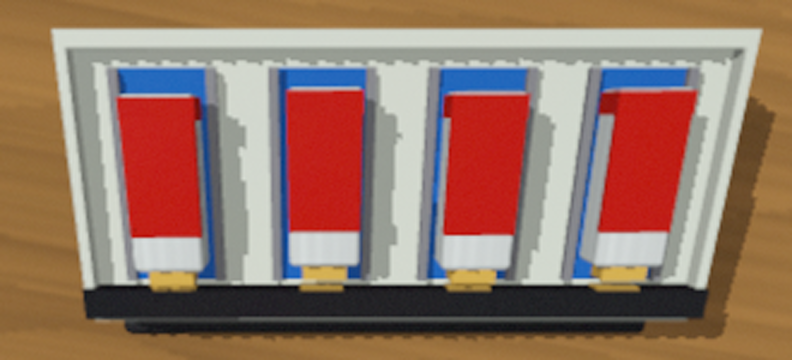

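```bash
python3 - <<'E'
from look import *
t=vision.read_camera('top'); s=vision.read_camera('side'); cv2.imwrite('pics/s9.png',s[:,:,::-1]); cv2.imwrite('pics/t9.png',t[:,:,::-1])
for n,im in(('top',t),('side',s)):
    for ce,st,m in blobs(mask(im,'green'),40):
        P=onz(n,ce,.028)[0]; print(n,ce.round(),P.round(3),np.linalg.norm(P[:2]-[.534,.339]).round(3))
E
```

```text
top [412. 194.] [ 0.587 -0.346  0.028] 0.687
top [137. 216.] [0.546 0.342 0.028] 0.012
side [540.  91.] [-0.23  -0.865  0.028] 1.426
side [221. 363.] [0.543 0.342 0.028] 0.01
```

View pics/s9.png

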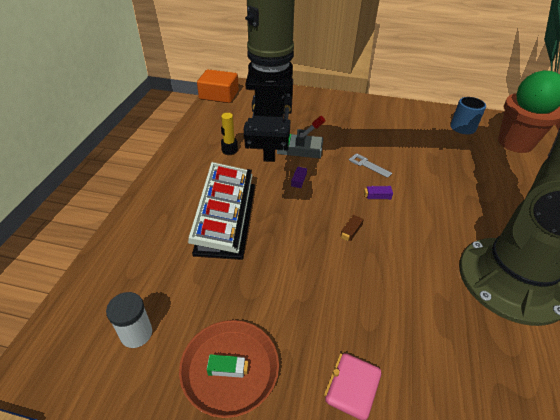

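Emit:
step_arm(series=[{"ax": 0, "ay": 0, "az": -1, "x": -0.012, "y": -0.03, "z": 0, "claw": 0}, {"ax": 0, "ay": 0, "az": -2, "x": -0.025, "y": -0.065, "z": 0, "claw": 0}, {"ax": 0, "ay": 0, "az": -3, "x": -0.04, "y": -0.105, "z": 0, "claw": 0}, {"ax": 0, "ay": 0, "az": -4, "x": -0.055, "y": -0.145, "z": 0, "claw": 0}, {"ax": 0, "ay": 0, "az": -5, "x": -0.07, "y": -0.185, "z": 0, "claw": 0}, {"ax": 0, "ay": 0, "az": -6, "x": -0.085, "y": -0.225, "z": 0, "claw": 0}, {"ax": 0, "ay": 0, "az": -6.8, "x": -0.1, "y": -0.265, "z": 0, "claw": 0}, {"ax": 0, "ay": 0, "az": -6.8, "x": -0.12, "y": -0.305, "z": 0, "claw": 0}, {"ax": 0, "ay": 0, "az": -6.8, "x": -0.135, "y": -0.345, "z": 0, "claw": 0}, {"ax": 0, "ay": 0, "az": -6.8, "x": -0.135, "y": -0.347, "z": -0.04, "claw": 0}, {"ax": 0, "ay": 0, "az": -6.8, "x": -0.135, "y": -0.347, "z": -0.085, "claw": 0}, {"ax": 0, "ay": 0, "az": -6.8, "x": -0.135, "y": -0.347, "z": -0.13, "claw": 0}])

```text
time_s: 31.6
tool_pos: [0.4092, -0.3506, 0.1139]
tool_rot: [179.9, 0.2, 2.5]
force: [0.5, -0.5, -1.5]
grip_width: 0.0004
```

Emit:
step_arm(series=[{"ax": 0, "ay": 0, "az": 0, "x": 0, "y": 0, "z": -0.017, "claw": 0}, {"ax": 0, "ay": 0, "az": 0, "x": 0, "y": 0, "z": -0.017, "claw": 0}, {"ax": 0, "ay": 0, "az": 0, "x": 0, "y": 0, "z": -0.017, "claw": 0}])

```text
time_s: 31.9
tool_pos: [0.4097, -0.35, 0.0985]
tool_rot: [179.9, 0.2, 2.6]
force: [-0.0, -0.1, 0.3]
grip_width: 0.0006
```

Emit:
step_arm(series=[{"ax": 0, "ay": 0, "az": 0, "x": 0.02, "y": 0.001, "z": 0, "claw": 0}, {"ax": 0, "ay": 0, "az": 0, "x": 0.04, "y": 0.001, "z": 0, "claw": 0}, {"ax": 0, "ay": 0, "az": 0, "x": 0.055, "y": 0.002, "z": 0, "claw": 0}, {"ax": 0, "ay": 0, "az": 0, "x": 0.07, "y": 0.002, "z": 0, "claw": 0}, {"ax": 0, "ay": 0, "az": 0, "x": 0.085, "y": 0.003, "z": 0, "claw": 0}, {"ax": 0, "ay": 0, "az": 0, "x": 0.1, "y": 0.003, "z": 0, "claw": 0}, {"ax": 0, "ay": 0, "az": 0, "x": 0.115, "y": 0.004, "z": 0, "claw": 0}, {"ax": 0, "ay": 0, "az": 0, "x": 0.13, "y": 0.004, "z": 0, "claw": 0}, {"ax": 0, "ay": 0, "az": 0, "x": 0.145, "y": 0.005, "z": 0, "claw": 0}, {"ax": 0, "ay": 0, "az": 0, "x": 0.145, "y": 0.005, "z": 0, "claw": 0}, {"ax": 0, "ay": 0, "az": 0, "x": 0.11, "y": 0.005, "z": 0.04, "claw": 0}, {"ax": 0, "ay": 0, "az": 0, "x": 0.08, "y": -0.02, "z": 0.09, "claw": 0}])

```text
time_s: 33.1
tool_pos: [0.4964, -0.3596, 0.1739]
tool_rot: [-179.7, 0.4, 2.9]
force: [1.2, -0.9, 1.1]
grip_width: 0.0002
```

Emit:
step_arm(series=[{"ax": 0, "ay": 0, "az": 0, "x": 0, "y": -0.04, "z": 0.03, "claw": 0}, {"ax": 0, "ay": 0, "az": 0, "x": -0.03, "y": -0.08, "z": 0.05, "claw": 0}, {"ax": 0, "ay": 0, "az": 0, "x": -0.03, "y": -0.08, "z": 0.05, "claw": 0}, {"ax": 0, "ay": 0, "az": 0, "x": -0.03, "y": -0.08, "z": 0.05, "claw": 0}, {"ax": 0, "ay": 0, "az": 0, "x": -0.03, "y": -0.08, "z": 0.05, "claw": 0}])

```text
time_s: 33.6
tool_pos: [0.4678, -0.4421, 0.2249]
tool_rot: [-180.0, 0.2, 2.7]
force: [0.5, 0.2, -1.4]
grip_width: 0.0001
```

```bash
python3 - <<'E'
from look import *
t=vision.read_camera('top'); s=vision.read_camera('side'); cv2.imwrite('pics/s10.png',s[:,:,::-1]); cv2.imwrite('pics/t10.png',t[:,:,::-1])
for n,im in(('top',t),('side',s)):
    for c in('green','red'):
        for ce,st,m in blobs(mask(im,c),30): print(n,c,ce.round(1),st[4])
E
```

```text
top green [407.5 194.6] 165
top green [137.1 215.9] 177
top red [317.6 153.1] 152
top red [293.  158.1] 141
top red [268.2 161.9] 137
top red [243.  167.5] 145
top red [420.3 186.8] 94
side green [553.9  48.5] 34
side green [539.9  90.5] 1343
side green [284.6 139.3] 123
side green [221.1 363.4] 466
side red [285.1 118.3] 87
side red [225.7 171.9] 141
side red [221.9 188.2] 164
side red [216.8 205.9] 188
side red [213.  225.9] 217
```

View pics/s10.png

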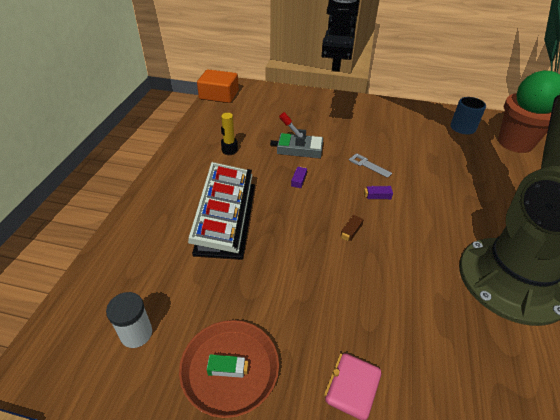

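View pics/t10.png

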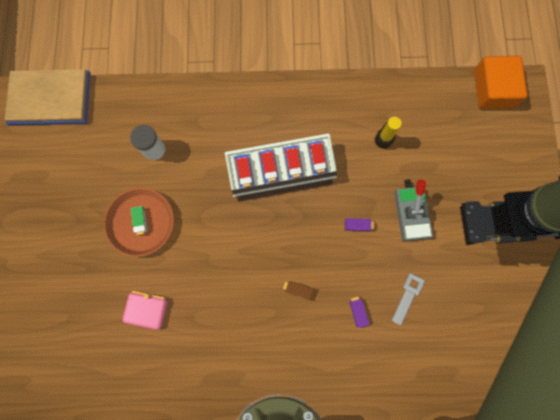

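The handle grip is back at its starting pixel, (420,187) in the top view, so the isolator is on. All packs are in place and the bystanders have not moved. I'm handing the job in.

```bash
python3 -c "
from h import *
print(workorder.sign_off())"
```

```text
the job is handed in; nothing more can be done
None
```

The job is done and handed in at about 34 s of robot time; no verdict was reported. I switched the isolator off, moved the one green pack into the saucer, laid the four red packs in slots 3, 2, 1 and 0, and switched the isolator back on.

**Last checks, from the camera images:**
- **Red packs:** all four lie between their ribs, brass end down. They are within about 2 mm of the slot lines and, by my estimate, within about 3 mm of fully home along the slope. Slots 2 and 0 sit roughly 2–3 mm further up the slope than the other two. The fit along the slope was measured before I switched the isolator back on; afterwards I only viewed the packs from the top and side cameras, where they looked in place.
- **Green pack:** lying flat, about 10 mm from the saucer centre.
- **Handle:** its grip is back at its starting pixel, so it reads as on.
- **Bystanders and gripper:** the canister, torch, opener and purse look unmoved, no pack was knocked aside, and the gripper was clear of everything.

No check failed. The measured tool position drifted by 1–2 mm while the arm settled, which was within the tolerances. The strip heights worked out from two camera views came out about 4 mm above the stated deck height, so I used the stated height; each pack met the deck where expected.

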